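# Bolt down the spring cradle and hold the flask pressed into it

## Task

Bolt the spring cradle down by turning the three blue knobs on its foot clockwise, one after the other, each to its end stop, with the flask still in its cork ring. Then lift the amber flask by its neck, set it upright in the orange sprung ring, press it down until the ring is fully down on its stop, and finish while still gripping the flask and holding it pressed down. The ring must be pushed by the flask, not by the fingers; leave everything else on the bench where it is.

Things in the scene. Friction and masses are not known exactly. Their poses are not given: they have to be found in the camera images.
- cradle: sprung ring cradle, standing on the bench; it cannot shift. An aluminium foot 14 mm thick with three arms, each with a blue bolt knob at its end, 100 mm from the middle; the middle carries an orange ring on three spring posts. Origin: centre of the underside, on the bench; z up, +x away from the robot at yaw 0.
- bolt1_grip (a point): grip point of bolt knob 1, towards the robot (the cradle's -x): on the knob's upright axis, 51 mm above the bench and 7 mm below the knob's top. The blue knob has a 44 mm disc (8 mm thick, top face 23 mm below this point) with a bar grip across it, 42 mm long, 14 mm thick, standing 30 mm proud of the disc. This point turns with the knob: its x axis runs along the bar, its y axis across it.
- bolt1 (a joint): turn of bolt knob 1 in rad: grows as it is turned clockwise seen from above; 1.4 is its end stop (tight). It starts at 0 to 0.35, is light to turn (about 0.1 N m), cannot come off or rise and stays where it is left.
- bolt2_grip (a point): grip point of bolt knob 2, the cradle's far left (60 degrees left of its +x): on the knob's upright axis, 51 mm above the bench and 7 mm below the knob's top. The blue knob has a 44 mm disc (8 mm thick, top face 23 mm below this point) with a bar grip across it, 42 mm long, 14 mm thick, standing 30 mm proud of the disc. This point turns with the knob: its x axis runs along the bar, its y axis across it.
- bolt2 (a joint): turn of bolt knob 2 in rad: grows as it is turned clockwise seen from above; 1.4 is its end stop (tight). It starts at 0 to 0.35, is light to turn (about 0.1 N m), cannot come off or rise and stays where it is left.
- bolt3_grip (a point): grip point of bolt knob 3, the cradle's far right (60 degrees right of its +x): on the knob's upright axis, 51 mm above the bench and 7 mm below the knob's top. The blue knob has a 44 mm disc (8 mm thick, top face 23 mm below this point) with a bar grip across it, 42 mm long, 14 mm thick, standing 30 mm proud of the disc. This point turns with the knob: its x axis runs along the bar, its y axis across it.
- bolt3 (a joint): turn of bolt knob 3 in rad: grows as it is turned clockwise seen from above; 1.4 is its end stop (tight). It starts at 0 to 0.35, is light to turn (about 0.1 N m), cannot come off or rise and stays where it is left.
- ring_seat (a point): centre of the orange ring's top rim, 75 mm above the bench when the ring is up; z up; it moves down with the ring. The ring is open in the middle: 48 mm inside, 74 mm outside diameter, 13 mm tall.
- ring (a joint): how far the orange ring is pressed down, in m: 0 up, 0.018 down on its stop. Springs push it up: about 4 N to start moving, about 10 N at the stop. The flask's weight alone does not lower it.
- flask: amber round-bottomed flask with a white stopper, 126 mm tall, about 0.11 kg, thick-bottomed (so that it stays upright in a ring), origin at the bottom of its bulb, z along its neck. It starts upright in the cork ring and, bulb in ring, also stands in the orange ring: its bulb centre then lies about 21 mm above point ring_seat.
- flask_bulb (a point): centre of the flask's round bulb (64 mm diameter), 32 mm above its lowest point; z along the neck
- flask_neck (a point): point on the axis of the flask's neck, 58 mm above the bulb's centre: where to grip. The neck is a 23 mm diameter cylinder from 24 mm below this point (where the bulb's shoulder begins) to 20 mm above it, then a 29 mm lip and a 27 mm stopper up to 36 mm above it.
- rest: cork ring on the bench that the flask starts in: 90 mm outside, 44 mm inside diameter, 25 mm tall; it cannot shift; origin at the centre of its underside
- vial_yellow: vial, glass, 23 mm across, 41 mm tall, yellow cap; stands on the bench near the cradle; loose, to be left alone; origin at the centre of its underside
- vial_red: the same kind of vial with a red cap; stands near the cork ring; loose, to be left alone; origin at the centre of its underside
- vial_black: the same kind of vial with a black cap; stands between cradle and cork ring, further from the robot; loose, to be left alone; origin at the centre of its underside
- reagent: white reagent bottle with black cap, 90 mm across, 190 mm tall; loose, to be left alone; origin at the centre of its underside
- measure: glass measuring cylinder on a round white foot, 64 mm across the foot, 181 mm tall; loose, to be left alone; origin at the centre of its underside
- mouse: black computer mouse, 100 x 58 x 26 mm; loose, to be left alone; origin at the centre of its underside
Things that resemble listed ones, but are neither listed nor needed, are in the scene too. There is more than one size of the flask; the job needs the middle-sized.

How it is judged:
By the outcome, as a careful person would: the job done as asked, in the order asked, and still so for the second after the job is handed in, while the arm keeps its last pose, push and grip.
It also fails if it takes over 72 s, if anything falls off the work surface, if the arm or the gripper's body presses on something with over 40 N, if the wrist force passes 120 N, or if a joint passes its speed limit or range.

## Robot

A 6-joint arm with a two-finger parallel gripper is mounted at the origin on the work surface. World frame = base frame: x ahead of the robot, y to its left, z up, the work surface at z = 0. Lengths are in m, angles in rad, forces in N, time in s.
With the tool pointing down it reaches from about 0.25 to 0.775 m from the base axis. Payload 4 kg.
Tool frame: the origin (TCP) lies midway between the tips of the shut fingers; the grasp point (between the pads) lies robot.tcp_to_grasp behind it (robot.tcp_to_grasp is the distance from the TCP to the grasp point, in m); y points along the fingers, x is the direction in which the jaws open and shut, and the axes are right-handed (so a half turn about y gives the same grasp; the last joint's range is limited). The gripper opens to 94 mm and grips with 3 to 60 N. Pads are 16 mm wide; open, the fingers measure 119 mm over their backs; the gripper's body (75 mm by 177 mm) begins 78 mm behind the grasp point.
Start: joints at [1.078, 0.087, 1.371, -0, 1.684, -0.103], TCP at [0.209, 0.509, 0.206] pointing down, gripper open.
Joint ranges: [-3.1, 3.1], [-0.76, 2.03], [0.27, 2.55], [-1.08, 4.22], [0.17, 2.65], [-2.57, 2.57]. Speed limits (rad/s): [2.79, 2.79, 3.14, 3.14, 3.14, 3.14].

## Interface

Orientations are given as [roll, pitch, yaw] about the fixed x, y, z axes, in that order (R = Rz(yaw) Ry(pitch) Rx(roll)).
In Python, from bench import robot gives the robot as it stands.
- The arm moves only by the tool arm_command, never from a script. Its argument "series" is text: rows parted by semicolons, each of 7 numbers parted by spaces: the turn, a rotation vector about the tool's x, y, z in rad, then the shift along the tool's x, y, z in m, then the finger opening in m, from 0 to 0.094. A call has 1 to 12 rows; each row shifts and turns the pose as measured when the row begins, along the tool's axes as they then stand; what a row does not reach is not made up. A row lasts 1/10 s, in which the tool goes at most 50 mm and 8.59 degrees, less where a joint would pass 70% of its speed; a pose out of reach is approached as far as the arm can. A call with a gripper value outside its range is refused whole. The fingers move at their own pace and stop on an object; the grip force is fixed at half the most. Time passes only in rows, so rows that do not move let the fingers close. It gives the time, the measured TCP pose, the force and the opening at its end, in the units of the state.
- robot.get_obs(): the state, without advancing time (a new reading comes with each control period).
- robot.snapshot(name): name is "scene" or "top" or "wrist"; returns the picture (400x640x3 uint8, blue, green, red); there is no depth.
- robot.camera_params(name): a dict with "fx", "fy", "cx", "cy" (pixels), "extrinsics" (4x4, takes a point from camera to world coordinates). Camera axes: x right, y up, looking along -z (the intrinsics and any distortion apply to the point x, -y, -z); pixel columns grow to the right and rows downward; lengths in m; the calibration is good to about 2 mm. A picture is of the moment at which its call begins: read the wrist's pose just before it. camera_params takes no time and is no camera call; for the wrist camera it gives the pose at the moment of the call.
- robot.close_job(): hands the job in, once; it reports no verdict.
Trained networks look in the newest picture that a camera, given by its name, has taken for a name from the list of things; names that differ only in an ending like _2 or _b are one class to them, and where a whole thing is asked for, a point or a joint stands for the part that bears it (a point fixed in the world has none). Each returns a list of dicts, best first, with "score" (0 to 1); they miss things now and then, are a little off and sometimes report something else, mostly with a low value. They report only what shows in the picture. A call takes as long as a camera call. They do not tell look-alikes from the thing itself.
- robot.spot_in(camera, target): "centre" ([x, y, z] in m, in the coordinates of the camera as it stood for that picture, good to about 4 mm: the middle of the surface that is visible of it).
The state is a dict: "time": time; "joint_positions": joint angles; "qvel": joint speeds; "joint_torque": joint torques, N m; "tool_pos": TCP position; "ee_rot": TCP orientation; "wrist_force": force on the tool from outside, world axes, zero at the start; "wrist_torque": the same for the moment, N m; "width": finger opening in m.
Only numpy, scipy, OpenCV 4.12 (cv2) and the standard library are available. Lean on these libraries where they do the work, as an engineer would, in place of code of your own. Each camera call takes 0.05 s, during which the arm holds its last target.

## Working session

There is one attempt and no reset: what is moved stays moved. The work goes in short steps, Python scripts to look and compute and a tool call to move; the robot and the scene stay as the last step left them, time stands still between calls to the robot, and variables do not carry over. Pictures are saved under pics/ and viewed, and the job is handed in when it is done.

Besides the shell and the picture viewer there is one more tool, called after "Call:" by a JSON object that holds its "name" and its "arguments", one argument or row to a line. arm_command: Moves the arm, as the interface text tells. Its arguments: {"type":"object","properties":{"series":{"type":"string"}},"required":["series"]}

```bash
ls; mkdir -p pics; python3 - <<'E'
from bench import robot
import cv2
o=robot.get_obs(); print(o); print(robot.tcp_to_grasp)
for n in ["scene","top","wrist"]:
    cv2.imwrite(f"pics/{n}0.png",robot.snapshot(n)); p=robot.camera_params(n); print(n,p)
E
```

```text
pics
{'time': 0.0, 'joint_positions': array([ 1.07791376e+00,  8.79347825e-02,  1.37222002e+00,  1.72933103e-05,
        1.68363312e+00, -1.03110880e-01]), 'qvel': array([ 0.00107303, -0.00195822,  0.00144223, -0.00238031,  0.00021052,
       -0.00045705]), 'joint_torque': array([ 4.53025032e-04, -3.40174377e+01, -3.02432334e+01,  7.18827057e-02,
        3.29589180e-02, -1.72668283e-04]), 'tool_pos': array([0.20872939, 0.50825762, 0.20433262]), 'ee_rot': array([-1.57055327,  0.00218184,  1.18102683]), 'wrist_force': array([-0.56893498,  0.18946115,  0.13604053]), 'wrist_torque': array([-0.03843251, -0.0141928 ,  0.07006388]), 'width': 0.0940745263653775}
0.0188
scene {'fx': 477.72324581652487, 'fy': 477.72324581652487, 'cx': 316.72063968752894, 'cy': 199.48924156546056, 'extrinsics': array([[ 0.12559864, -0.65530498,  0.74484922,  1.51637333],
       [ 0.99207957,  0.08429729, -0.09312409, -0.12594755],
       [-0.00176409,  0.75064595,  0.66070231,  0.93082816],
       [ 0.        ,  0.        ,  0.        ,  1.        ]])}
top {'fx': 377.5072733765811, 'fy': 377.5072733765811, 'cx': 321.43288667546784, 'cy': 199.89081630980488, 'extrinsics': array([[-0.00560437,  0.99167532, -0.12864157,  0.40394382],
       [-0.99994779, -0.00665684, -0.0077529 , -0.00614571],
       [-0.0085447 ,  0.12859141,  0.99166085,  1.33686747],
       [ 0.        ,  0.        ,  0.        ,  1.        ]])}
wrist {'fx': 297.6451166913296, 'fy': 297.6451166913296, 'cx': 321.5361066782611, 'cy': 200.76539750607142, 'extrinsics': array([[ 0.37975382, -0.88840816, -0.2579108 ,  0.13393764],
       [ 0.92508656,  0.36428166,  0.10730206,  0.53951095],
       [-0.00137585, -0.27933818,  0.9601918 ,  0.38427442],
       [ 0.        ,  0.        ,  0.        ,  1.        ]])}
```

View pics/scene0.png

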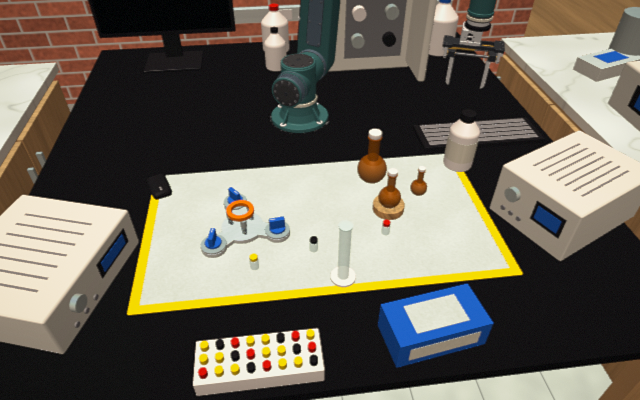

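View pics/top0.png

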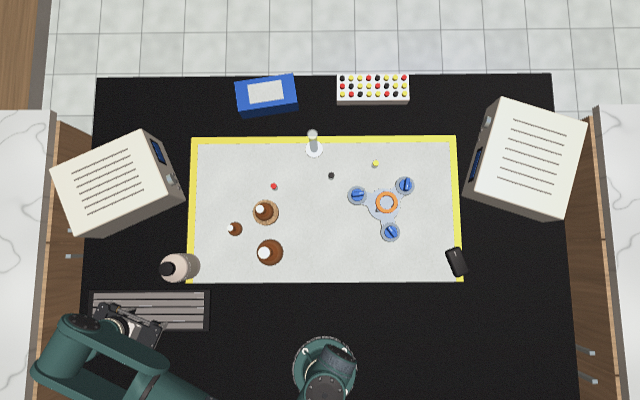

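View pics/wrist0.png

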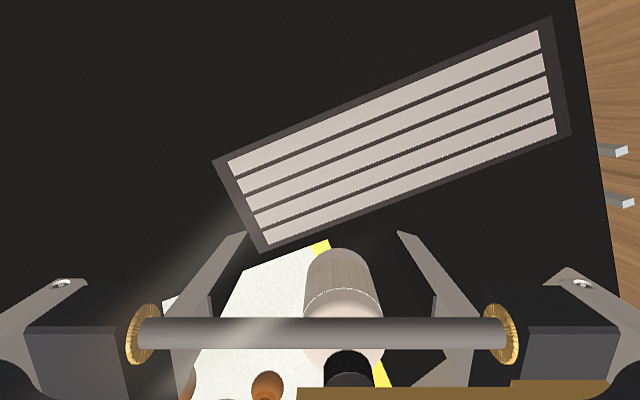

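```bash
cat > h.py <<'E'
from bench import robot
import numpy as np, cv2
from scipy.spatial.transform import Rotation as R
def spot(cam,t,n=4):
    T=robot.camera_params(cam)["extrinsics"]
    return [(round(d["score"],2),np.round(T[:3,:3]@np.array(d["centre"])+T[:3,3],4),np.round(proj(cam,T[:3,:3]@np.array(d["centre"])+T[:3,3]))) for d in robot.spot_in(cam,t)[:n]]
def proj(cam,P,p=None):
    p=p or robot.camera_params(cam);T=p["extrinsics"]
    c=T[:3,:3].T@(np.asarray(P)-T[:3,3])
    return np.array([p["cx"]+p["fx"]*c[0]/-c[2],p["cy"]+p["fy"]*c[1]/c[2]])
def back(cam,uv,z,p=None):
    p=p or robot.camera_params(cam);T=p["extrinsics"]
    d=T[:3,:3]@np.array([(uv[0]-p["cx"])/p["fx"],-(uv[1]-p["cy"])/p["fy"],-1])
    s=(z-T[2,3])/d[2]; return T[:3,3]+s*d
E
python3 - <<'E'
from h import *
for t in ["cradle","bolt1_grip","ring_seat","flask","rest","vial_yellow","vial_red","vial_black","reagent","measure","mouse"]:
    for c in ["top","scene"]:
        for s in spot(c,t): 
            if s[0]>.3: print(t,c,*s)
print(robot.get_obs()["time"])
a=cv2.imread("pics/top0.png"); cv2.imwrite("pics/topc.png",cv2.resize(a[160:260,220:460],None,fx=3.3,fy=3.3,interpolation=2))
a=cv2.imread("pics/scene0.png"); cv2.imwrite("pics/scenec.png",cv2.resize(a[120:290,180:450],None,fx=2.9,fy=2.9,interpolation=2))
E
```

```text
cradle top 0.72 [ 0.5699 -0.2192  0.0191] [385. 201.]
cradle scene 0.85 [ 0.5945 -0.2215  0.0166] [239. 233.]
bolt1_grip top 0.43 [ 0.4604 -0.2277  0.0359] [389. 232.]
bolt1_grip top 0.38 [0.5293 0.1951 0.0692] [265. 212.]
bolt1_grip scene 0.54 [ 0.4716 -0.2375  0.0425] [232. 197.]
ring_seat top 0.66 [ 0.5564 -0.2109  0.0769] [385. 203.]
ring_seat top 0.42 [0.5315 0.1919 0.0717] [266. 211.]
ring_seat scene 0.7 [ 0.5747 -0.2099  0.0773] [241. 211.]
ring_seat scene 0.46 [ 0.6026 -0.1183  0.0381] [277. 226.]
flask top 0.71 [0.3958 0.169  0.0834] [272. 252.]
flask top 0.52 [0.4731 0.2952 0.0436] [237. 229.]
flask scene 0.82 [0.4834 0.3005 0.0443] [418. 183.]
flask scene 0.77 [0.4115 0.1793 0.0767] [373. 163.]
flask scene 0.63 [0.5486 0.1948 0.066 ] [388. 195.]
rest top 0.64 [0.5286 0.1858 0.0249] [269. 213.]
rest scene 0.92 [0.5618 0.1878 0.026 ] [386. 209.]
vial_yellow scene 0.64 [ 0.7077 -0.1833  0.034 ] [254. 259.]
vial_red scene 0.67 [0.6345 0.1673 0.0241] [384. 229.]
vial_black top 0.68 [ 0.5566 -0.2145  0.0744] [386. 203.]
vial_black top 0.59 [ 0.6568 -0.0291  0.0406] [331. 176.]
reagent top 0.94 [0.3519 0.4534 0.1393] [178. 266.]
reagent scene 0.64 [0.3786 0.4545 0.1017] [460. 143.]
measure top 0.53 [0.757  0.0311 0.0439] [313. 148.]
measure scene 0.69 [0.7736 0.0312 0.0738] [344. 260.]
measure scene 0.58 [ 0.4703 -0.237   0.0437] [232. 196.]
mouse top 0.97 [ 0.3599 -0.4565  0.0261] [457. 261.]
mouse scene 0.71 [ 0.3713 -0.4553  0.0228] [159. 186.]
mouse scene 0.51 [0.5621 0.1894 0.0229] [386. 210.]
1.25
```

View pics/topc.png

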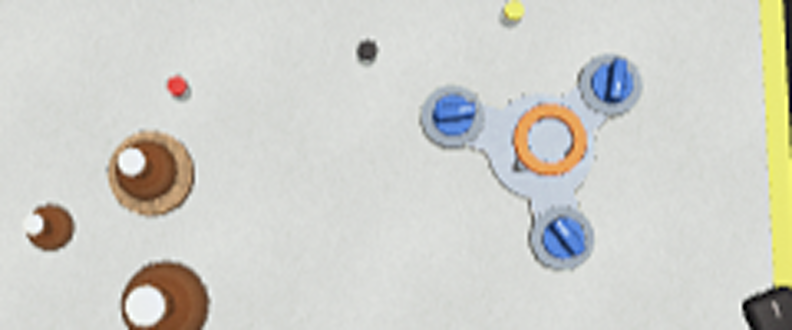

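View pics/scenec.png

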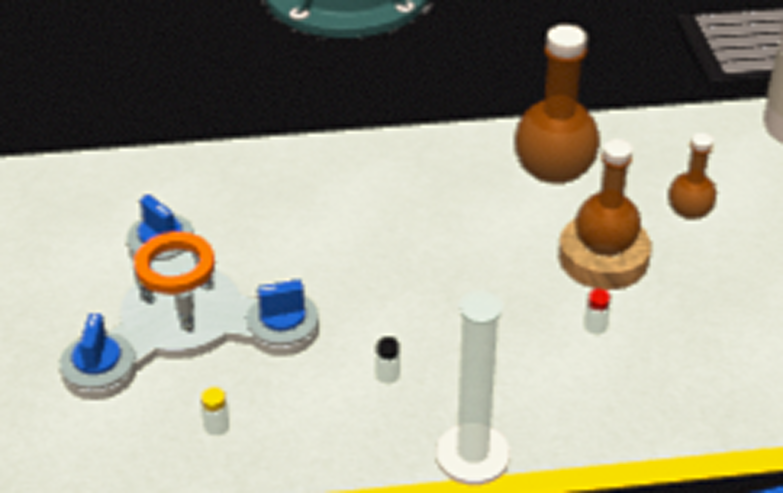

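```bash
cat >> h.py <<'E'
def plan(tgt,yaw,w,maxn=12,step=0.045,dyaw=0.14,o=None):
    """rows to bring TCP to tgt with tool pointing down at yaw (levels tilt too)"""
    o=o or robot.get_obs(); p=o["tool_pos"].copy(); Rr=R.from_euler("xyz",o["ee_rot"])
    Rt=R.from_euler("xyz",[-np.pi/2,0,yaw])
    tgt=np.array(tgt,float); d=tgt-p; rv=(Rr.inv()*Rt).as_rotvec()
    n=int(max(1,np.ceil(np.linalg.norm(d)/step),np.ceil(np.linalg.norm(rv)/dyaw)))
    rows=[]
    for i in range(min(n,maxn)):
        s=Rr.inv().apply(d/n)
        rows.append(" ".join(f"{v:.4f}".rstrip("0").rstrip(".") for v in [*(np.round(rv/n,3)),*np.round(s,4),w]))
        Rr=Rr*R.from_rotvec(rv/n)
    print("need",n,"rows; dist",np.round(d,4),"rot",np.round(rv,3)); print("; ".join(rows))
def st():
    o=robot.get_obs(); print("t",round(o["time"],2),"tcp",np.round(o["tool_pos"],4),"rpy",np.round(o["ee_rot"],3),"q",np.round(o["joint_positions"],2),"F",np.round(o["wrist_force"],1),"T",np.round(o["wrist_torque"],2),"w",round(o["width"],4)); return o
E
python3 - <<'E'
from h import *
o=robot.get_obs()
o["tool_pos"]=o["tool_pos"]+[0,0,.09]
plan([.47,-.2,.3],-1.0,.05,o=o,maxn=20)
E
```

```text
need 17 rows; dist [ 0.261  -0.7088  0.0045] rot [-0.     2.181  0.   ]
-0 0.128 0 -0.0327 -0.0003 -0.03 0.05; -0 0.128 0 -0.0286 -0.0003 -0.034 0.05; -0 0.128 0 -0.024 -0.0003 -0.0374 0.05; -0 0.128 0 -0.0191 -0.0003 -0.0401 0.05; -0 0.128 0 -0.0138 -0.0003 -0.0422 0.05; -0 0.128 0 -0.0082 -0.0003 -0.0437 0.05; -0 0.128 0 -0.0026 -0.0003 -0.0444 0.05; -0 0.128 0 0.0031 -0.0003 -0.0443 0.05; -0 0.128 0 0.0087 -0.0003 -0.0436 0.05; -0 0.128 0 0.0142 -0.0003 -0.0421 0.05; -0 0.128 0 0.0195 -0.0003 -0.0399 0.05; -0 0.128 0 0.0245 -0.0003 -0.0371 0.05; -0 0.128 0 0.029 -0.0003 -0.0337 0.05; -0 0.128 0 0.0331 -0.0003 -0.0297 0.05; -0 0.128 0 0.0366 -0.0003 -0.0252 0.05; -0 0.128 0 0.0395 -0.0003 -0.0203 0.05; -0 0.128 0 0.0418 -0.0003 -0.0151 0.05
```

Call:
{"name": "arm_command", "arguments": {
  "series": "0 0 0 0 -0.045 0 0.05; 0 0 0 0 -0.045 0 0.05; 0 0.13 0 -0.033 0 -0.03 0.05; 0 0.13 0 -0.029 0 -0.034 0.05; 0 0.13 0 -0.024 0 -0.037 0.05; 0 0.13 0 -0.019 0 -0.04 0.05; 0 0.13 0 -0.014 0 -0.042 0.05; 0 0.13 0 -0.008 0 -0.044 0.05; 0 0.13 0 -0.003 0 -0.044 0.05; 0 0.13 0 0.003 0 -0.044 0.05; 0 0.13 0 0.009 0 -0.044 0.05; 0 0.13 0 0.014 0 -0.042 0.05"
}}

```text
time: 2.45
tool_pos: [0.3519, 0.0758, 0.298]
ee_rot: [-1.578, -0.004, -0.159]
wrist_force: [0.7, 0.4, -0.7]
width: 0.0499
```

```bash
python3 - <<'E'
from h import *
st(); plan([.46,-.22,.25],-1.0,.05)
E
```

```text
t 2.45 tcp [0.3519 0.0758 0.298 ] rpy [-1.578 -0.004 -0.159] q [ 0.06 -0.34  1.57 -0.01  1.91  0.22] F [ 0.7  0.4 -0.7] T [-0.06 -0.03 -0.02] w 0.0499
need 8 rows; dist [ 0.1081 -0.2958 -0.048 ] rot [0.005 0.841 0.007]
0.001 0.105 0.001 0.0192 0.0063 -0.0343 0.05; 0.001 0.105 0.001 0.0227 0.0063 -0.0321 0.05; 0.001 0.105 0.001 0.0259 0.0063 -0.0296 0.05; 0.001 0.105 0.001 0.0289 0.0062 -0.0267 0.05; 0.001 0.105 0.001 0.0315 0.0062 -0.0235 0.05; 0.001 0.105 0.001 0.0338 0.0061 -0.0201 0.05; 0.001 0.105 0.001 0.0358 0.0061 -0.0164 0.05; 0.001 0.105 0.001 0.0373 0.006 -0.0126 0.05
```

Call:
{"name": "arm_command", "arguments": {
  "series": "0.001 0.105 0.001 0.019 0.006 -0.034 0.05; 0.001 0.105 0.001 0.023 0.006 -0.032 0.05; 0.001 0.105 0.001 0.026 0.006 -0.03 0.05; 0.001 0.105 0.001 0.029 0.006 -0.027 0.05; 0.001 0.105 0.001 0.032 0.006 -0.024 0.05; 0.001 0.105 0.001 0.034 0.006 -0.02 0.05; 0.001 0.105 0.001 0.036 0.006 -0.016 0.05; 0.001 0.105 0.001 0.037 0.006 -0.013 0.05; 0 0 0 0 0 0 0.05"
}}

```text
time: 3.35
tool_pos: [0.4573, -0.2412, 0.2511]
ee_rot: [-1.562, -0.002, -1.046]
wrist_force: [0.5, 0.4, -0.0]
width: 0.0501
```

```bash
python3 - <<'E'
from h import *
st(); a=robot.snapshot("wrist"); cv2.imwrite("pics/w1.png",a); np.save("w1p.npy",robot.camera_params("wrist"),allow_pickle=True)
for t in ["bolt1_grip","ring_seat","cradle","vial_yellow"]:
    for s in spot("wrist",t): print(t,*s)
E
```

```text
t 3.35 tcp [ 0.4573 -0.2412  0.2511] rpy [-1.562 -0.002 -1.046] q [-0.6   0.    1.37  0.01  1.76  0.45] F [ 0.5  0.4 -0. ] T [-0.04  0.17 -0.02] w 0.0501
bolt1_grip 0.71 [ 0.4652 -0.2322  0.0287] [320. 171.]
ring_seat 0.93 [ 0.5637 -0.2107  0.0781] [348.  95.]
cradle 0.76 [ 0.5766 -0.2116  0.0227] [350.  90.]
```

View pics/w1.png

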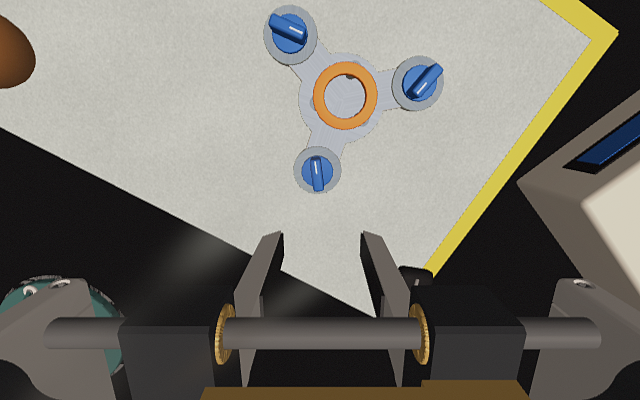

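```bash
python3 - <<'E'
from h import *
a=cv2.imread("pics/w1.png")
cv2.imwrite("pics/w1c.png",cv2.resize(a[0:200,240:460],None,fx=3,fy=3,interpolation=cv2.INTER_CUBIC))
p=np.load("w1p.npy",allow_pickle=True).item()
hsv=cv2.cvtColor(a,cv2.COLOR_BGR2HSV)
m=cv2.inRange(hsv,(5,150,150),(20,255,255)); m[:, :240]=0; m[180:]=0;m[:,440:]=0
c=max(cv2.findContours(m,0,1)[0],key=cv2.contourArea); e=cv2.fitEllipse(c); print(e, back("wrist",e[0],.072,p))
m=cv2.inRange(hsv,(100,120,60),(125,255,255)); m[200:]=0; m[:,460:]=0
for c in cv2.findContours(m,0,1)[0]:
    if cv2.contourArea(c)>200:
        e=cv2.fitEllipse(c); print(cv2.contourArea(c),e,back("wrist",e[0],.035,p))
E
```

```text
((344.63592529296875, 95.27500915527344), (63.16181945800781, 66.80007934570312), 12.845301628112793) [ 0.56117765 -0.21006744  0.072     ]
749.0 ((317.0074768066406, 172.13006591796875), (29.63857650756836, 33.0834846496582), 172.4916229248047) [ 0.4623448  -0.23012133  0.035     ]
1003.0 ((420.8517150878906, 81.56704711914062), (31.316783905029297, 42.45519256591797), 47.47511672973633) [ 0.62652404 -0.28492318  0.035     ]
1128.0 ((288.2359924316406, 32.27354049682617), (34.50802230834961, 42.87648010253906), 145.36619567871094) [ 0.59156821 -0.11567707  0.035     ]
```

View pics/w1c.png

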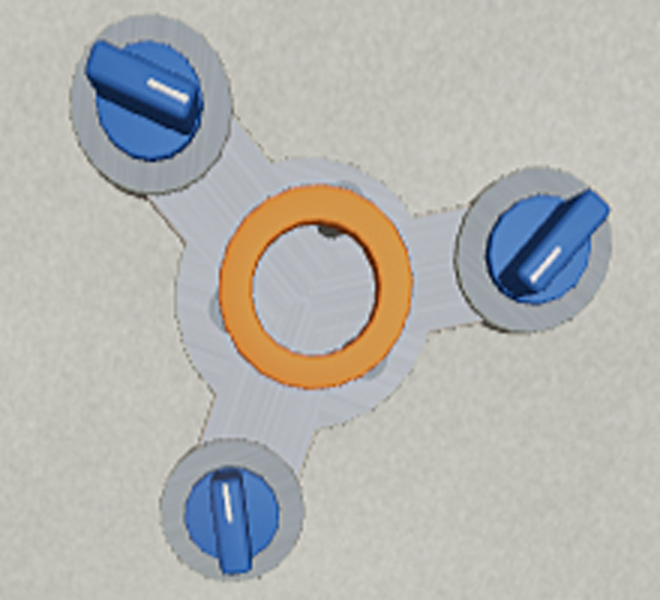

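```bash
cat > fit.py <<'E'
from h import *
from scipy.optimize import minimize
def projN(P,p):
    T=p["extrinsics"]; c=(np.asarray(P)-T[:3,3])@T[:3,:3]
    return np.c_[p["cx"]+p["fx"]*c[:,0]/-c[:,2],p["cy"]+p["fy"]*c[:,1]/c[:,2]]
th=np.linspace(0,2*np.pi,40,endpoint=False); circ=np.c_[np.cos(th),np.sin(th)]
def cyl(c,r,z0,z1): 
    q=c+r*circ; return np.r_[np.c_[q,np.full(40,z0)],np.c_[q,np.full(40,z1)]]
def knobpts(c,a):
    u=np.array([np.cos(a),np.sin(a)]);v=np.array([-u[1],u[0]])
    q=np.array([c+i*.021*u+j*.007*v for i in(-1,1) for j in(-1,1)])
    return cyl(c,.022,.020,.028), np.r_[np.c_[q,np.full(4,.028)],np.c_[q,np.full(4,.058)]]
S=4
def fill(m,P,p,val=1):
    uv=projN(P,p); h=cv2.convexHull((uv*S+S/2).astype(np.float32)); cv2.fillConvexPoly(m,np.round(h*16).astype(np.int32),val,shift=4)
def masks(a):
    hsv=cv2.cvtColor(a,cv2.COLOR_BGR2HSV)
    b=cv2.inRange(hsv,(100,120,60),(125,255,255)); o=cv2.inRange(hsv,(5,150,150),(20,255,255))
    return b,o
def fit(a,p,x0,crop,ks=(0,1,2),ring=True,zr=.075):
    y0,y1,xx0,xx1=crop
    b,o=masks(a); up=lambda m: cv2.resize(m,None,fx=S,fy=S,interpolation=1)[y0*S:y1*S,xx0*S:xx1*S]>127
    b,o=up(b),up(o)
    def render(x):
        mb=np.zeros((400*S,640*S),np.uint8); mo=mb.copy()
        for k in ks:
            t=x[2]+[np.pi,np.pi/3,-np.pi/3][k]; c=x[:2]+.1*np.array([np.cos(t),np.sin(t)])
            for P in knobpts(c,x[3+k]): fill(mb,P,p)
        if ring:
            fill(mo,cyl(x[:2],.037,zr-.013,zr),p)
            h=np.zeros_like(mo);h1=h.copy();fill(h,cyl(x[:2],.024,zr,zr),p);fill(h1,cyl(x[:2],.024,zr-.013,zr-.013),p); mo[(h&h1)>0]=0
        f=lambda m:m[y0*S:y1*S,xx0*S:xx1*S]>0
        return f(mb),f(mo)
    def cost(x):
        mb,mo=render(x); r=(mb^b).sum()/max(1,b.sum())
        if ring: r+=(mo^o).sum()/max(1,o.sum())
        return r
    x0=np.array(x0,float); sim=np.vstack([x0]+[x0+d for d in np.diag([.008,.008,.06,.2,.2,.2])])
    best=minimize(cost,x0,method="Nelder-Mead",options=dict(initial_simplex=sim,xatol=1e-4,fatol=1e-4,maxiter=500))
    return best.x,best.fun
def report(x):
    for k in range(3):
        t=x[2]+[np.pi,np.pi/3,-np.pi/3][k]; print("bolt",k+1,np.round(x[:2]+.1*np.array([np.cos(t),np.sin(t)]),4),"bar deg",round(np.degrees(x[3+k]),1))
E
python3 - <<'E'
from fit import *
a=cv2.imread("pics/w1.png"); p=np.load("w1p.npy",allow_pickle=True).item()
for x0 in ([.561,-.21,.2,.5,1.7,-.2],[.561,-.215,.1,.7,1.6,0]):
    x,f=fit(a,p,x0,(0,210,240,460)); print(np.round(x,4),f)
report(x)
E
```

```text
[ 0.5601 -0.2105  0.1965  0.6116  1.7461 -0.1791] 0.313458784920009
[ 0.5601 -0.2106  0.1938  0.7468  1.5556  0.1481] 0.33312973811479984
bolt 1 [ 0.462  -0.2299] bar deg 42.8
bolt 2 [ 0.5925 -0.116 ] bar deg 89.1
bolt 3 [ 0.6259 -0.286 ] bar deg 8.5
```

```bash
python3 - <<'E'
from fit import *
p=np.load("w1p.npy",allow_pickle=True).item()
for A,B in (((228,480),(237,565)),((103,53),(192,95)),((597,205),(523,280))):
    P,Q=[back("w",(240+c[0]/3,c[1]/3),.058,p) for c in (A,B)]
    d=P-Q; print(np.round((P+Q)/2,4),np.linalg.norm(d),np.degrees(np.arctan2(d[1],d[0])))
plan([.462,-.230,.12],np.radians(35-90),.05)
E
```

```text
[ 0.4639 -0.2303  0.058 ] 0.036761253096742136 36.01431735253955
[ 0.595  -0.1179  0.058 ] 0.035690429759295914 97.21237884932394
[ 0.6246 -0.2853  0.058 ] 0.03807374612303572 -13.66261288818932
need 3 rows; dist [ 0.0045  0.0065 -0.1346] rot [-0.012 -0.078  0.006]
-0.004 -0.026 0.002 -0.0013 0.0449 0.0019 0.05; -0.004 -0.026 0.002 -0.0012 0.0449 0.0021 0.05; -0.004 -0.026 0.002 -0.0011 0.0449 0.0023 0.05
```

Call:
{"name": "arm_command", "arguments": {
  "series": "-0.004 -0.026 0.002 -0.001 0.045 0.002 0.05; -0.004 -0.026 0.002 -0.001 0.045 0.002 0.05; -0.004 -0.026 0.002 -0.001 0.045 0.002 0.05; 0 0 0 0 0 0 0.05"
}}

```text
time: 4.0
tool_pos: [0.4646, -0.2268, 0.1224]
ee_rot: [-1.566, -0.012, -0.948]
wrist_force: [-0.4, 0.8, -0.4]
width: 0.0498
```

```bash
python3 - <<'E'
from h import *
st(); plan([.463,-.230,.037],np.radians(35.5-90),.05)
E
```

```text
t 4.0 tcp [ 0.4646 -0.2268  0.1224] rpy [-1.566 -0.012 -0.948] q [-0.56  0.04  1.59  0.    1.5   0.38] F [-0.4  0.8 -0.4] T [-0.03  0.18 -0.05] w 0.0498
need 2 rows; dist [-0.0016 -0.0032 -0.0854] rot [-0.005  0.003  0.012]
-0.003 0.001 0.006 0.0003 0.0427 -0.0018 0.05; -0.003 0.001 0.006 0.0006 0.0427 -0.0017 0.05
```

Call:
{"name": "arm_command", "arguments": {
  "series": "-0.003 0.001 0.006 0 0.043 -0.002 0.05; -0.003 0.001 0.006 0.001 0.03 -0.002 0.05; 0 0 0 0 0.012 0 0.04; 0 0 0 0 0 0 0.03"
}}

```text
time: 4.4
tool_pos: [0.4688, -0.2306, 0.0472]
ee_rot: [-1.565, -0.016, -0.946]
wrist_force: [-0.6, 0.5, -0.7]
width: 0.0377
```

```bash
python3 - <<'E'
from h import *
st(); cv2.imwrite("pics/w2.png",robot.snapshot("wrist"))
E
```

```text
t 4.4 tcp [ 0.4688 -0.2306  0.0472] rpy [-1.565 -0.016 -0.946] q [-0.57  0.1   1.68 -0.    1.35  0.38] F [-0.6  0.5 -0.7] T [-0.05  0.19 -0.06] w 0.0377
```

View pics/w2.png

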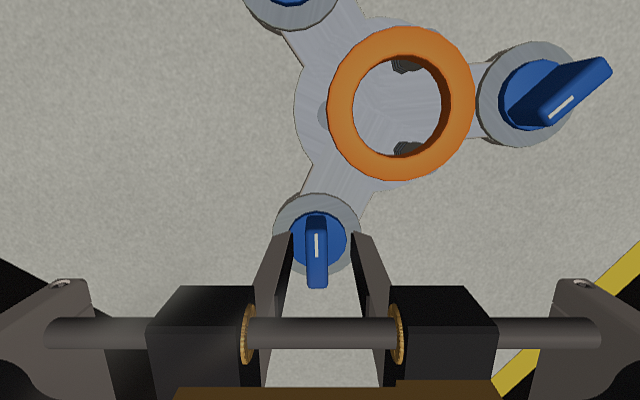

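Call:
{"name": "arm_command", "arguments": {
  "series": "-0.005 0 0.015 -0.002 0.011 -0.004 0.035; 0 0 0 0 0 0 0.02; 0 0 0 0 0 0 0.005; 0 0 0 0 0 0 0.005; 0 0 0 0 0 0 0.005; 0 0 0 0 0 0 0.005"
}}

```text
time: 5.05
tool_pos: [0.4655, -0.2289, 0.043]
ee_rot: [-1.565, 0.002, -0.945]
wrist_force: [0.3, 0.0, -2.3]
width: 0.0141
```

```bash
python3 - <<'E'
from h import *
st()
E
```

```text
t 5.05 tcp [ 0.4655 -0.2289  0.043 ] rpy [-1.565  0.002 -0.945] q [-0.57  0.11  1.68  0.01  1.35  0.37] F [ 0.3  0.  -2.3] T [-0.06  0.08  0.01] w 0.0141
```

Call:
{"name": "arm_command", "arguments": {
  "series": "0 0.14 0 0 0 0 0.005; 0 0.14 0 0 0 0 0.005; 0 0.14 0 0 0 0 0.005; 0 0.14 0 0 0 0 0.005; 0 0.14 0 0 0 0 0.005; 0 0.14 0 0 0 0 0.005"
}}

```text
time: 5.65
tool_pos: [0.4663, -0.233, 0.043]
ee_rot: [-1.565, -0.002, -1.818]
wrist_force: [-0.5, -0.6, -2.2]
width: 0.0137
```

```bash
python3 - <<'E'
from h import *
st()
E
```

```text
t 5.65 tcp [ 0.4663 -0.233   0.043 ] rpy [-1.565 -0.002 -1.818] q [-0.57  0.11  1.68  0.    1.35  1.25] F [-0.5 -0.6 -2.2] T [-0.07  0.33  0.15] w 0.0137
```

Call:
{"name": "arm_command", "arguments": {
  "series": "0 0.1 0 0 0 0 0.005; 0 0.1 0 0 0 0 0.005; 0 0.1 0 0 0 0 0.005; 0 0.1 0 0 0 0 0.005"
}}

```text
time: 6.05
tool_pos: [0.4661, -0.2345, 0.043]
ee_rot: [-1.564, -0.001, -2.233]
wrist_force: [0.6, 0.6, -2.6]
width: 0.0152
```

```bash
python3 - <<'E'
from h import *
st()
E
```

```text
t 6.05 tcp [ 0.4661 -0.2345  0.043 ] rpy [-1.564e+00 -1.000e-03 -2.233e+00] q [-0.57  0.11  1.68 -0.    1.35  1.66] F [ 0.6  0.6 -2.6] T [0.25 0.05 0.93] w 0.0152
```

Call:
{"name": "arm_command", "arguments": {
  "series": "0 0.08 0 0 0 0 0.005; 0 0.08 0 0 0 0 0.005"
}}

```text
time: 6.25
tool_pos: [0.4662, -0.2346, 0.0431]
ee_rot: [-1.563, -0.001, -2.395]
wrist_force: [0.8, 0.1, -3.6]
width: 0.0175
```

```bash
python3 - <<'E'
from h import *
st()
E
```

```text
t 6.25 tcp [ 0.4662 -0.2346  0.0431] rpy [-1.563e+00 -1.000e-03 -2.395e+00] q [-0.57  0.11  1.68 -0.    1.35  1.82] F [ 0.8  0.1 -3.6] T [ 0.02 -0.14  1.09] w 0.0175
```

```bash
python3 - <<'E'
from h import *
o=robot.get_obs(); o["tool_pos"]=o["tool_pos"]+[0,0,.1]
plan([.57,-.125,.2],.148,.05,o=o,maxn=20)
E
```

```text
need 19 rows; dist [0.1038 0.1096 0.0569] rot [-2.000e-03 -2.543e+00  1.000e-02]
-0 -0.134 0.001 -0.0079 -0.003 -0.0005 0.05; -0 -0.134 0.001 -0.0079 -0.003 0.0006 0.05; -0 -0.134 0.001 -0.0078 -0.003 0.0016 0.05; -0 -0.134 0.001 -0.0075 -0.003 0.0026 0.05; -0 -0.134 0.001 -0.0071 -0.003 0.0036 0.05; -0 -0.134 0.001 -0.0065 -0.003 0.0045 0.05; -0 -0.134 0.001 -0.0059 -0.003 0.0054 0.05; -0 -0.134 0.001 -0.0051 -0.003 0.0061 0.05; -0 -0.134 0.001 -0.0043 -0.003 0.0067 0.05; -0 -0.134 0.001 -0.0033 -0.003 0.0072 0.05; -0 -0.134 0.001 -0.0023 -0.003 0.0076 0.05; -0 -0.134 0.001 -0.0013 -0.003 0.0078 0.05; -0 -0.134 0.001 -0.0002 -0.003 0.0079 0.05; -0 -0.134 0.001 0.0008 -0.003 0.0079 0.05; -0 -0.134 0.001 0.0019 -0.003 0.0077 0.05; -0 -0.134 0.001 0.0029 -0.003 0.0074 0.05; -0 -0.134 0.001 0.0038 -0.003 0.007 0.05; -0 -0.134 0.001 0.0047 -0.003 0.0064 0.05; -0 -0.134 0.001 0.0055 -0.003 0.0057 0.05
```

Call:
{"name": "arm_command", "arguments": {
  "series": "0 0 0 0 0 0 0.04; 0 0 0 0 0 0 0.04; 0 0 0 0 -0.045 0 0.05; 0 0 0 0 -0.045 0 0.05; 0 -0.14 0 0 -0.03 0 0.05; 0 -0.14 0 0 -0.03 0 0.05; 0 -0.14 0 0 0 0 0.05; 0 -0.14 0 0 0 0 0.05; 0 -0.14 0 0 0 0 0.05; 0 -0.14 0 0 0 0 0.05; 0 -0.14 0 0 0 0 0.05; 0 -0.14 0 0 0 0 0.05"
}}

```text
time: 7.45
tool_pos: [0.4687, -0.2388, 0.2083]
ee_rot: [-1.558, -0.025, -1.222]
wrist_force: [-0.7, -0.0, -1.0]
width: 0.05
```

```bash
python3 - <<'E'
from h import *
st(); 
plan([.57,-.13,.2],.148,.05)
E
```

```text
t 7.45 tcp [ 0.4687 -0.2388  0.2083] rpy [-1.558 -0.025 -1.222] q [-0.58  0.01  1.44 -0.    1.66  0.64] F [-0.7 -0.  -1. ] T [-0.02  0.15  0.  ] w 0.05
need 10 rows; dist [ 0.1013  0.1088 -0.0083] rot [ 0.006 -1.369  0.03 ]
0.001 -0.137 0.003 -0.0068 0.0008 0.0132 0.05; 0.001 -0.137 0.003 -0.0049 0.0009 0.014 0.05; 0.001 -0.137 0.003 -0.0029 0.0009 0.0146 0.05; 0.001 -0.137 0.003 -0.0009 0.0009 0.0148 0.05; 0.001 -0.137 0.003 0.0011 0.0009 0.0148 0.05; 0.001 -0.137 0.003 0.0031 0.0009 0.0145 0.05; 0.001 -0.137 0.003 0.0051 0.0009 0.014 0.05; 0.001 -0.137 0.003 0.0069 0.0009 0.0131 0.05; 0.001 -0.137 0.003 0.0087 0.0009 0.0121 0.05; 0.001 -0.137 0.003 0.0102 0.0009 0.0108 0.05
```

```bash
python3 - <<'E'
from h import *
p=robot.camera_params("wrist"); a=robot.snapshot("wrist"); cv2.imwrite("pics/w3.png",a); np.save("w3p.npy",p,allow_pickle=True)
E
```

```text
(no output)
```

View pics/w3.png

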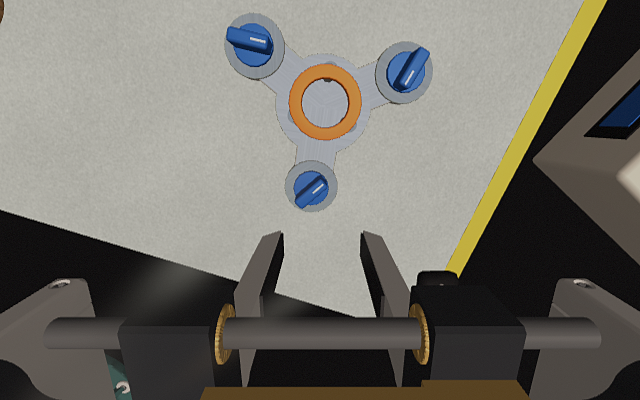

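Call:
{"name": "arm_command", "arguments": {
  "series": "0.001 -0.137 0.003 -0.007 0.001 0.013 0.05; 0.001 -0.137 0.003 -0.005 0.001 0.014 0.05; 0.001 -0.137 0.003 -0.003 0.001 0.015 0.05; 0.001 -0.137 0.003 -0.001 0.001 0.015 0.05; 0.001 -0.137 0.003 0.001 0.001 0.015 0.05; 0.001 -0.137 0.003 0.003 0.001 0.0145 0.05; 0.001 -0.137 0.003 0.005 0.001 0.014 0.05; 0.001 -0.137 0.003 0.007 0.001 0.013 0.05; 0.001 -0.137 0.003 0.009 0.001 0.012 0.05; 0.001 -0.137 0.003 0.01 0.001 0.011 0.05; 0 0 0 0 0 0 0.05"
}}

```text
time: 8.6
tool_pos: [0.5743, -0.1273, 0.205]
ee_rot: [-1.577, -0.012, 0.183]
wrist_force: [0.6, -0.1, -0.5]
width: 0.0505
```

```bash
python3 - <<'E'
from h import *
st(); 
p=robot.camera_params("wrist"); a=robot.snapshot("wrist"); cv2.imwrite("pics/w4.png",a); np.save("w4p.npy",p,allow_pickle=True)
E
```

```text
t 8.6 tcp [ 0.5743 -0.1273  0.205 ] rpy [-1.577 -0.012  0.183] q [-0.31  0.16  1.29 -0.    1.68 -0.5 ] F [ 0.6 -0.1 -0.5] T [-0.05  0.07 -0.07] w 0.0505
```

View pics/w4.png

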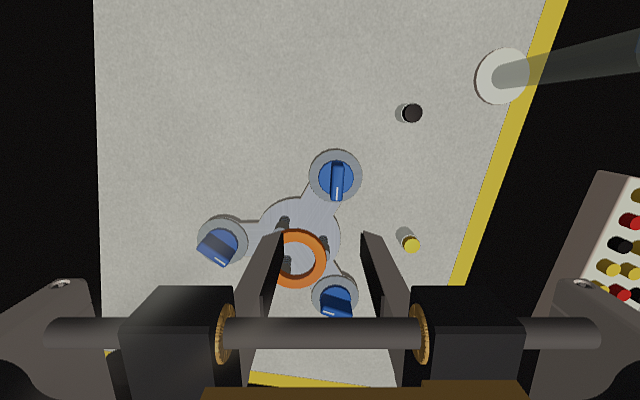

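```bash
python3 - <<'E'
from fit import *
a=cv2.imread("pics/w3.png"); p=np.load("w3p.npy",allow_pickle=True).item()
x,f=fit(a,p,[.561,-.21,.196,-.55,1.72,-.2],(0,220,200,460)); print(np.round(x,4),f); report(x)
p=np.load("w4p.npy",allow_pickle=True).item()
def ln(A,B):
    P,Q=[back("w",c,.058,p) for c in (A,B)]
    d=P-Q; print(np.round((P+Q)/2,4),np.linalg.norm(d),np.degrees(np.arctan2(d[1],d[0])))
ln((337,161),(337,199))
ln((212,262),(237,243))
ln((320,305),(353,309))
a=cv2.imread("pics/w4.png")
cv2.imwrite("pics/w4c.png",cv2.resize(a[130:330,180:400],None,fx=3,fy=3,interpolation=cv2.INTER_CUBIC))
x,f=fit(a,p,[.561,-.21,.196,-.55,1.72,-.2],(130,215,300,400),ks=(1,),ring=False); print(np.round(x,4),f); report(x)
plan([.5945,-.1165,.1],np.radians(98.5-90),.05)
E
```

```text
[ 0.5601 -0.2129  0.19   -0.4143  1.7477 -0.1347] 0.3808453269145758
bolt 1 [ 0.4619 -0.2318] bar deg -23.7
bolt 2 [ 0.5929 -0.1184] bar deg 100.1
bolt 3 [ 0.6256 -0.2885] bar deg -7.7
[ 0.5919 -0.1146  0.058 ] 0.0435462576269364 101.36426343588256
[ 0.4763 -0.2258  0.058 ] 0.04068254379435265 -131.7814176351487
[ 0.624  -0.2772  0.058 ] 0.04283044249111767 -178.036525133002
[ 0.5603 -0.2124  0.1964 -0.5187  1.7094 -0.0482] 0.18764829949907724
bolt 1 [ 0.4622 -0.2319] bar deg -29.7
bolt 2 [ 0.5924 -0.1177] bar deg 97.9
bolt 3 [ 0.6262 -0.2876] bar deg -2.8
need 3 rows; dist [ 0.0207  0.0116 -0.1052] rot [0.007 0.032 0.012]
0.002 0.011 0.004 0.0071 0.0351 0.0028 0.05; 0.002 0.011 0.004 0.0072 0.0351 0.0028 0.05; 0.002 0.011 0.004 0.0073 0.0351 0.0028 0.05
```

View pics/w4c.png

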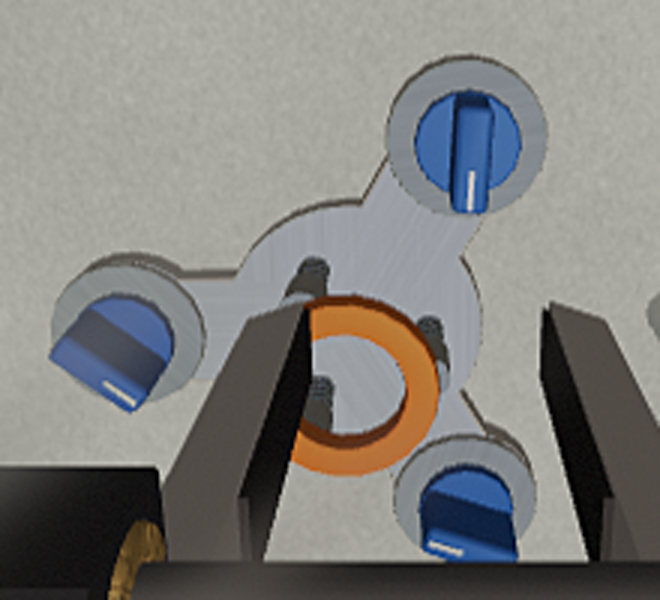

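Call:
{"name": "arm_command", "arguments": {
  "series": "0.002 0.013 0.004 0.007 0.035 0.003 0.05; 0.002 0.013 0.004 0.007 0.035 0.003 0.05; 0.002 0.013 0.004 0.006 0.035 0.003 0.05; 0 0 0 0 0 0 0.045"
}}

```text
time: 9.05
tool_pos: [0.5942, -0.1204, 0.1019]
ee_rot: [-1.578, -0.006, 0.121]
wrist_force: [-0.7, -0.5, -0.8]
width: 0.0463
```

```bash
python3 - <<'E'
from h import *
st(); cv2.imwrite("pics/w5.png",robot.snapshot("wrist"))
plan([.593,-.1165,.036],np.radians(8),.05)
E
```

```text
t 9.05 tcp [ 0.5942 -0.1204  0.1019] rpy [-1.578 -0.006  0.121] q [-0.29  0.25  1.4  -0.    1.49 -0.41] F [-0.7 -0.5 -0.8] T [-0.06  0.09 -0.03] w 0.0463
need 2 rows; dist [-0.0028  0.0046 -0.0693] rot [ 0.009 -0.018  0.011]
0.005 -0.009 0.006 -0.0015 0.0346 0.0028 0.05; 0.005 -0.009 0.006 -0.0013 0.0346 0.0026 0.05
```

View pics/w5.png

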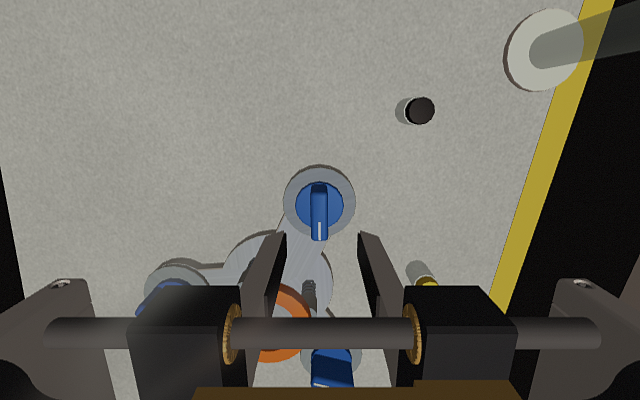

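Call:
{"name": "arm_command", "arguments": {
  "series": "0.005 -0.009 0.006 -0.0015 0.036 0.003 0.045; 0.005 -0.009 0.006 -0.0015 0.033 0.003 0.04; 0 0 0 0 0.006 0 0.035; 0 0 0 0 0 0 0.03"
}}

```text
time: 9.5
tool_pos: [0.5985, -0.121, 0.0415]
ee_rot: [-1.579, -0.016, 0.132]
wrist_force: [0.2, -0.5, 0.8]
width: 0.031
```

```bash
python3 - <<'E'
from h import *
st(); 
plan([.593,-.1165,.036],np.radians(8),.03)
E
```

```text
t 9.5 tcp [ 0.5985 -0.121   0.0415] rpy [-1.579 -0.016  0.132] q [-0.29  0.29  1.46 -0.    1.37 -0.42] F [ 0.2 -0.5  0.8] T [-0.07  0.04  0.02] w 0.031
need 1 rows; dist [-0.0055  0.0045 -0.0055] rot [ 0.009 -0.008  0.016]
0.009 -0.008 0.016 -0.005 0.0054 0.0053 0.03
```

Call:
{"name": "arm_command", "arguments": {
  "series": "0.009 -0.008 0.016 -0.005 0.006 0.005 0.03; 0 0 0 0 0.001 0.001 0.03; 0 0 0 0 0 0 0.005; 0 0 0 0 0 0 0.005; 0 0 0 0 0 0 0.005; 0 0 0 0 0 0 0.005"
}}

```text
time: 10.1
tool_pos: [0.5921, -0.1179, 0.0416]
ee_rot: [-1.575, 0.0, 0.138]
wrist_force: [1.3, -0.3, -2.3]
width: 0.0138
```

```bash
python3 - <<'E'
from h import *
st()
E
```

```text
t 10.1 tcp [ 0.5921 -0.1179  0.0416] rpy [-1.575  0.     0.138] q [-0.29  0.29  1.47 -0.    1.38 -0.43] F [ 1.3 -0.3 -2.3] T [-0.06 -0.29 -0.12] w 0.0138
```

Call:
{"name": "arm_command", "arguments": {
  "series": "0 0.14 0 0 0 0 0.005; 0 0.14 0 0 0 0 0.005; 0 0.14 0 0 0 0 0.005; 0 0.14 0 0 0 0 0.005; 0 0.14 0 0 0 0 0.005; 0 0.14 0 0 0 0 0.005; 0 0.14 0 0 0 0 0.005; 0 0.1 0 0 0 0 0.005; 0 0.1 0 0 0 0 0.005"
}}

```text
time: 11.0
tool_pos: [0.5924, -0.1181, 0.0416]
ee_rot: [-1.573, -0.005, -1.087]
wrist_force: [-1.8, -1.0, -1.1]
width: 0.0143
```

```bash
python3 - <<'E'
from h import *
st()
E
```

```text
t 11.0 tcp [ 0.5924 -0.1181  0.0416] rpy [-1.573 -0.005 -1.087] q [-0.29  0.29  1.47 -0.01  1.38  0.8 ] F [-1.8 -1.  -1.1] T [-0.1   0.38  0.71] w 0.0143
```

Call:
{"name": "arm_command", "arguments": {
  "series": "0 0.1 0 0 0 0 0.005; 0 0.1 0 0 0 0 0.005; 0 0.04 0 0 0 0 0.005"
}}

```text
time: 11.3
tool_pos: [0.5928, -0.1179, 0.0416]
ee_rot: [-1.572, -0.007, -1.329]
wrist_force: [-1.4, -0.4, -0.5]
width: 0.017
```

```bash
python3 - <<'E'
from h import *
st()
o=robot.get_obs(); o["tool_pos"]=o["tool_pos"]+[0,0,.11]
plan([.60,-.27,.17],np.radians(78),.05,o=o,maxn=20,dyaw=.145)
E
```

```text
t 11.3 tcp [ 0.5928 -0.1179  0.0416] rpy [-1.572 -0.007 -1.329] q [-0.29  0.29  1.47 -0.01  1.38  1.04] F [-1.4 -0.4 -0.5] T [-0.07  0.44  1.18] w 0.017
need 19 rows; dist [ 0.0072 -0.1521  0.0184] rot [ 9.00e-03 -2.69e+00  1.00e-03]
0 -0.142 0 0.0079 -0.0009 -0.0016 0.05; 0 -0.142 0 0.0076 -0.0009 -0.0026 0.05; 0 -0.142 0 0.0071 -0.0009 -0.0037 0.05; 0 -0.142 0 0.0065 -0.0009 -0.0047 0.05; 0 -0.142 0 0.0058 -0.0009 -0.0055 0.05; 0 -0.142 0 0.005 -0.0009 -0.0063 0.05; 0 -0.142 0 0.004 -0.0009 -0.0069 0.05; 0 -0.142 0 0.003 -0.0009 -0.0074 0.05; 0 -0.142 0 0.0019 -0.0009 -0.0078 0.05; 0 -0.142 0 0.0008 -0.0009 -0.008 0.05; 0 -0.142 0 -0.0003 -0.0009 -0.008 0.05; 0 -0.142 0 -0.0014 -0.0009 -0.0079 0.05; 0 -0.142 0 -0.0025 -0.001 -0.0076 0.05; 0 -0.142 0 -0.0036 -0.001 -0.0072 0.05; 0 -0.142 0 -0.0046 -0.001 -0.0066 0.05; 0 -0.142 0 -0.0055 -0.001 -0.0059 0.05; 0 -0.142 0 -0.0062 -0.001 -0.005 0.05; 0 -0.142 0 -0.0069 -0.001 -0.0041 0.05; 0 -0.142 0 -0.0074 -0.001 -0.0031 0.05
```

Call:
{"name": "arm_command", "arguments": {
  "series": "0 0 0 0 0 0 0.04; 0 0 0 0 0 0 0.045; 0 0 0 0 -0.045 0 0.05; 0 0 0 0 -0.045 0 0.05; 0 -0.142 0 0.008 -0.03 -0.002 0.05; 0 -0.142 0 0.008 0 -0.003 0.05; 0 -0.142 0 0.007 0 -0.004 0.05; 0 -0.142 0 0.0065 0 -0.005 0.05; 0 -0.142 0 0.006 0 -0.0055 0.05; 0 -0.142 0 0.005 0 -0.006 0.05; 0 -0.142 0 0.004 0 -0.007 0.05; 0 -0.142 0 0.003 0 -0.0075 0.05"
}}

```text
time: 12.5
tool_pos: [0.6024, -0.1834, 0.1745]
ee_rot: [-1.577, -0.022, -0.14]
wrist_force: [-0.3, -0.3, 0.6]
width: 0.05
```

```bash
python3 - <<'E'
from h import *
st(); p=robot.camera_params("wrist"); a=robot.snapshot("wrist"); cv2.imwrite("pics/w6.png",a); np.save("w6p.npy",p,allow_pickle=True)
plan([.60,-.27,.19],np.radians(78),.05,dyaw=.145)
E
```

```text
t 12.5 tcp [ 0.6024 -0.1834  0.1745] rpy [-1.577 -0.022 -0.14 ] q [-0.39  0.26  1.24 -0.    1.63 -0.25] F [-0.3 -0.3  0.6] T [-0.04  0.06  0.04] w 0.05
need 11 rows; dist [-0.0024 -0.0851  0.0155] rot [ 0.022 -1.499  0.012]
0.002 -0.136 0.001 0.0009 -0.0013 -0.0077 0.05; 0.002 -0.136 0.001 -0.0002 -0.0013 -0.0077 0.05; 0.002 -0.136 0.001 -0.0012 -0.0014 -0.0076 0.05; 0.002 -0.136 0.001 -0.0023 -0.0014 -0.0074 0.05; 0.002 -0.136 0.001 -0.0032 -0.0014 -0.007 0.05; 0.002 -0.136 0.001 -0.0042 -0.0014 -0.0065 0.05; 0.002 -0.136 0.001 -0.005 -0.0014 -0.0059 0.05; 0.002 -0.136 0.001 -0.0058 -0.0014 -0.0052 0.05; 0.002 -0.136 0.001 -0.0064 -0.0014 -0.0043 0.05; 0.002 -0.136 0.001 -0.007 -0.0014 -0.0034 0.05; 0.002 -0.136 0.001 -0.0073 -0.0014 -0.0024 0.05
```

View pics/w6.png

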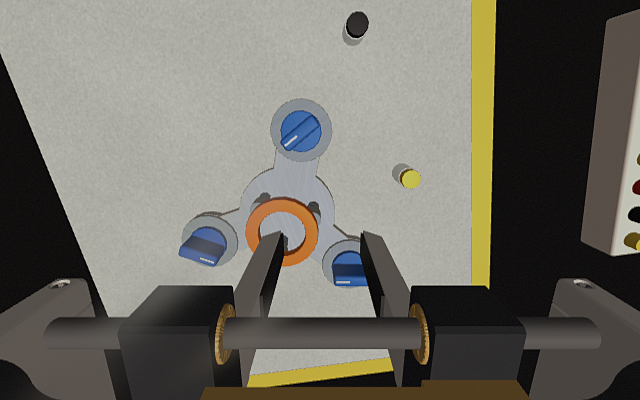

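Call:
{"name": "arm_command", "arguments": {
  "series": "0.002 -0.136 0.001 0.001 -0.0015 -0.008 0.05; 0.002 -0.136 0.001 0 -0.0015 -0.008 0.05; 0.002 -0.136 0.001 -0.001 -0.0015 -0.0075 0.05; 0.002 -0.136 0.001 -0.002 -0.0015 -0.0075 0.05; 0.002 -0.136 0.001 -0.003 -0.0015 -0.007 0.05; 0.002 -0.136 0.001 -0.004 -0.0015 -0.0065 0.05; 0.002 -0.136 0.001 -0.005 -0.0015 -0.006 0.05; 0.002 -0.136 0.001 -0.006 -0.0015 -0.005 0.05; 0.002 -0.136 0.001 -0.0065 -0.0015 -0.0045 0.05; 0.002 -0.136 0.001 -0.007 -0.0015 -0.0035 0.05; 0.002 -0.136 0.001 -0.0075 -0.0015 -0.0025 0.05; 0 0 0 0 0 0 0.05"
}}

```text
time: 13.75
tool_pos: [0.6063, -0.2725, 0.1967]
ee_rot: [-1.584, -0.002, 1.392]
wrist_force: [0.3, 1.0, -0.2]
width: 0.05
```

```bash
python3 - <<'E'
from fit import *
st(); p=robot.camera_params("wrist"); a=robot.snapshot("wrist"); cv2.imwrite("pics/w7.png",a); np.save("w7p.npy",p,allow_pickle=True)
plan([.6255,-.2865,.1],np.radians(78),.05,dyaw=.145)
cv2.imwrite("pics/w7c.png",a)
E
```

```text
t 13.75 tcp [ 0.6063 -0.2725  0.1967] rpy [-1.584 -0.002  1.392] q [-0.51  0.34  1.09  0.01  1.7  -1.9 ] F [ 0.3  1.  -0.2] T [ 0.07 -0.01  0.03] w 0.05
need 3 rows; dist [ 0.0192 -0.0146 -0.0967] rot [0.013 0.029 0.003]
0.004 0.01 0.001 -0.0037 0.0323 -0.0068 0.05; 0.004 0.01 0.001 -0.0036 0.0323 -0.0069 0.05; 0.004 0.01 0.001 -0.0035 0.0323 -0.0071 0.05
```

View pics/w7.png

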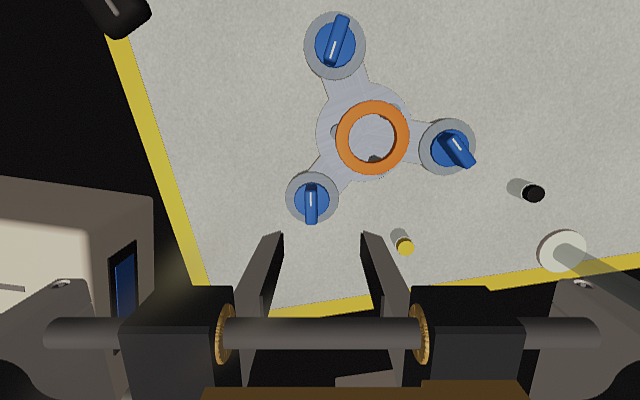

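```bash
python3 - <<'E'
from fit import *
a=cv2.imread("pics/w7.png"); p=np.load("w7p.npy",allow_pickle=True).item()
x,f=fit(a,p,[.561,-.211,.196,-.5,.54,-.2],(0,232,260,490)); print(np.round(x,4),f); report(x)
def ln(A,B):
    P,Q=[back("w",c,.058,p) for c in (A,B)]
    d=P-Q; print(np.round((P+Q)/2,4),np.linalg.norm(d),np.degrees(np.arctan2(d[1],d[0])))
ln((311,186),(312,221))
E
```

```text
[ 0.5604 -0.2129  0.1909 -0.4931  0.635  -0.1805] 0.3488553817922556
bolt 1 [ 0.4622 -0.2319] bar deg -28.3
bolt 2 [ 0.5931 -0.1184] bar deg 36.4
bolt 3 [ 0.6259 -0.2885] bar deg -10.3
[ 0.6211 -0.2862  0.058 ] 0.041043050371881745 170.75824259556381
```

Call:
{"name": "arm_command", "arguments": {
  "series": "0.004 0.001 0.001 -0.004 0.034 -0.007 0.05; 0.004 0.001 0.001 -0.004 0.034 -0.007 0.05; 0.004 0.001 0.001 -0.003 0.034 -0.006 0.05; 0 0 0 0 0 0 0.045"
}}

```text
time: 14.2
tool_pos: [0.6278, -0.2851, 0.0958]
ee_rot: [-1.579, 0.001, 1.372]
wrist_force: [-1.2, 0.4, -0.2]
width: 0.0458
```

```bash
python3 - <<'E'
from fit import *
st(); a=robot.snapshot("wrist"); cv2.imwrite("pics/w8.png",a)
plan([.625,-.287,.036],np.radians(79.5),.05,dyaw=.145)
E
```

```text
t 14.2 tcp [ 0.6278 -0.2851  0.0958] rpy [-1.579e+00  1.000e-03  1.372e+00] q [-0.51  0.43  1.17  0.    1.54 -1.88] F [-1.2  0.4 -0.2] T [0.03 0.05 0.06] w 0.0458
need 2 rows; dist [-0.004  -0.0013 -0.0635] rot [ 0.013 -0.015 -0.002]
0.007 -0.007 -0.001 -0.001 0.0317 0.0023 0.05; 0.007 -0.007 -0.001 -0.001 0.0317 0.0021 0.05
```

View pics/w8.png

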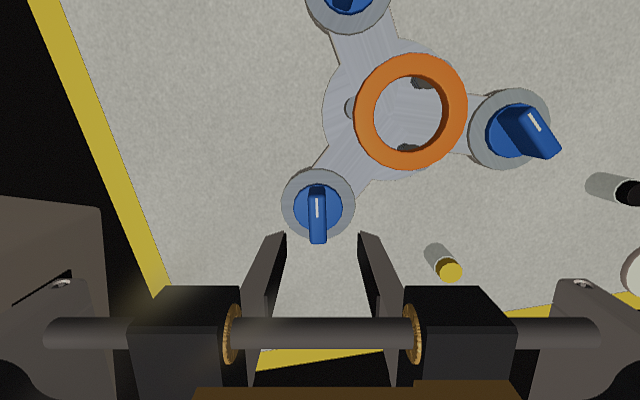

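Call:
{"name": "arm_command", "arguments": {
  "series": "0.007 -0.007 -0.001 -0.0015 0.034 0.002 0.045; 0.007 -0.007 -0.001 -0.0015 0.033 0.002 0.04; 0 0 0 0 0.004 0 0.035; 0 0 0 0 0 0 0.03"
}}

```text
time: 14.65
tool_pos: [0.631, -0.2893, 0.0399]
ee_rot: [-1.587, 0.005, 1.381]
wrist_force: [-0.6, 0.0, 0.5]
width: 0.0314
```

```bash
python3 - <<'E'
from fit import *
st(); 
plan([.625,-.288,.037],np.radians(79.5),.03,dyaw=.145)
E
```

```text
t 14.65 tcp [ 0.631  -0.2893  0.0399] rpy [-1.587  0.005  1.381] q [-0.51  0.47  1.23  0.    1.43 -1.89] F [-0.6  0.   0.5] T [-0.01  0.01 -0.01] w 0.0314
need 1 rows; dist [-0.006   0.0013 -0.0029] rot [ 0.017 -0.006 -0.005]
0.017 -0.006 -0.005 0.0001 0.0028 0.0061 0.03
```

Call:
{"name": "arm_command", "arguments": {
  "series": "0.017 -0.006 -0.005 0 0.003 0.007 0.03; 0 0 0 0 0 0.001 0.005; 0 0 0 0 0 0 0.005; 0 0 0 0 0 0 0.005; 0 0 0 0 0 0 0.005; 0 0.14 0 0 0 0 0.005; 0 0.14 0 0 0 0 0.005; 0 0.14 0 0 0 0 0.005; 0 0.14 0 0 0 0 0.005; 0 0.14 0 0 0 0 0.005; 0 0.14 0 0 0 0 0.005; 0 0.14 0 0 0 0 0.005"
}}

```text
time: 15.85
tool_pos: [0.6254, -0.2892, 0.0451]
ee_rot: [-1.579, -0.003, 0.37]
wrist_force: [0.7, -0.0, -1.0]
width: 0.0138
```

```bash
python3 - <<'E'
from fit import *
st()
E
```

```text
t 15.85 tcp [ 0.6254 -0.2892  0.0451] rpy [-1.579 -0.003  0.37 ] q [-0.51  0.46  1.23 -0.    1.44 -0.88] F [ 0.7 -0.  -1. ] T [-0.04  0.17  0.08] w 0.0138
```

Call:
{"name": "arm_command", "arguments": {
  "series": "0 0.12 0 0 0 0 0.005; 0 0.12 0 0 0 0 0.005; 0 0.1 0 0 0 0 0.005; 0 0.1 0 0 0 0 0.005"
}}

```text
time: 16.25
tool_pos: [0.6252, -0.2891, 0.0452]
ee_rot: [-1.578, -0.005, -0.088]
wrist_force: [0.3, 0.8, -1.0]
width: 0.0143
```

```bash
python3 - <<'E'
from fit import *
st()
E
```

```text
t 16.25 tcp [ 0.6252 -0.2891  0.0452] rpy [-1.578 -0.005 -0.088] q [-0.51  0.46  1.23 -0.    1.44 -0.43] F [ 0.3  0.8 -1. ] T [0.1  0.08 0.81] w 0.0143
```

Call:
{"name": "arm_command", "arguments": {
  "series": "0 0.1 0 0 0 0 0.005; 0 0.1 0 0 0 0 0.005"
}}

```text
time: 16.45
tool_pos: [0.6252, -0.289, 0.0452]
ee_rot: [-1.577, -0.006, -0.291]
wrist_force: [-0.6, 1.9, 0.3]
width: 0.0171
```

```bash
python3 - <<'E'
from fit import *
st()
o=robot.get_obs(); o["tool_pos"]=o["tool_pos"]+[0,0,.22]
plan([.53,.12,.27],.8,.05,o=o,maxn=20)
E
```

```text
t 16.45 tcp [ 0.6252 -0.289   0.0452] rpy [-1.577 -0.006 -0.291] q [-0.51  0.46  1.23 -0.    1.45 -0.22] F [-0.6  1.9  0.3] T [0.1  0.09 1.26] w 0.0171
need 10 rows; dist [-0.0952  0.409   0.0048] rot [ 0.009 -1.091  0.002]
0.001 -0.109 0 -0.0208 -0.0008 0.0365 0.05; 0.001 -0.109 0 -0.0167 -0.0008 0.0385 0.05; 0.001 -0.109 0 -0.0125 -0.0008 0.0401 0.05; 0.001 -0.109 0 -0.008 -0.0007 0.0412 0.05; 0.001 -0.109 0 -0.0035 -0.0007 0.0418 0.05; 0.001 -0.109 0 0.0011 -0.0006 0.042 0.05; 0.001 -0.109 0 0.0057 -0.0006 0.0416 0.05; 0.001 -0.109 0 0.0102 -0.0006 0.0407 0.05; 0.001 -0.109 0 0.0145 -0.0005 0.0394 0.05; 0.001 -0.109 0 0.0187 -0.0005 0.0376 0.05
```

Call:
{"name": "arm_command", "arguments": {
  "series": "0 0 0 0 0 0 0.04; 0 0 0 0 0 0 0.045; 0 0 0 0 -0.045 0 0.05; 0 0 0 0 -0.045 0 0.05; 0 0 0 0 -0.045 -0.01 0.05; 0 0 0 0 -0.045 -0.01 0.05; 0 0 0 0 -0.03 -0.02 0.05; 0 0 0 0 0 0 0.05"
}}

```text
time: 17.25
tool_pos: [0.6119, -0.3267, 0.2629]
ee_rot: [-1.579, -0.004, -0.281]
wrist_force: [-0.5, 0.0, 0.3]
width: 0.0499
```

```bash
python3 - <<'E'
from fit import *
st(); p=robot.camera_params("wrist"); a=robot.snapshot("wrist"); cv2.imwrite("pics/w9.png",a); np.save("w9p.npy",p,allow_pickle=True)
b=robot.snapshot("top"); cv2.imwrite("pics/top2c.png",cv2.resize(b[150:270,180:470],None,fx=2.7,fy=2.7,interpolation=2))
plan([.53,.1,.28],0,.06)
E
```

```text
t 17.25 tcp [ 0.6119 -0.3267  0.2629] rpy [-1.579 -0.004 -0.281] q [-0.57  0.42  0.86 -0.01  1.86 -0.29] F [-0.5  0.   0.3] T [-0.01  0.12  0.01] w 0.0499
need 10 rows; dist [-0.0815  0.4238  0.0226] rot [ 0.003 -0.279 -0.004]
0 -0.028 -0 -0.0195 -0.0023 0.0385 0.06; 0 -0.028 -0 -0.0184 -0.0023 0.039 0.06; 0 -0.028 -0 -0.0173 -0.0023 0.0395 0.06; 0 -0.028 -0 -0.0162 -0.0023 0.04 0.06; 0 -0.028 -0 -0.0151 -0.0023 0.0404 0.06; 0 -0.028 -0 -0.014 -0.0023 0.0408 0.06; 0 -0.028 -0 -0.0128 -0.0023 0.0412 0.06; 0 -0.028 -0 -0.0117 -0.0023 0.0416 0.06; 0 -0.028 -0 -0.0105 -0.0023 0.0419 0.06; 0 -0.028 -0 -0.0093 -0.0023 0.0421 0.06
```

View pics/w9.png

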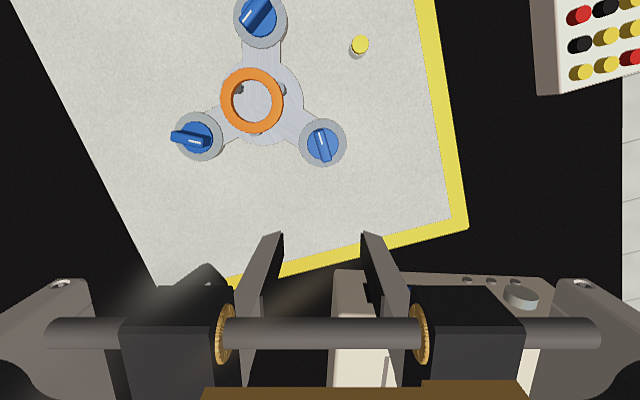

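View pics/top2c.png

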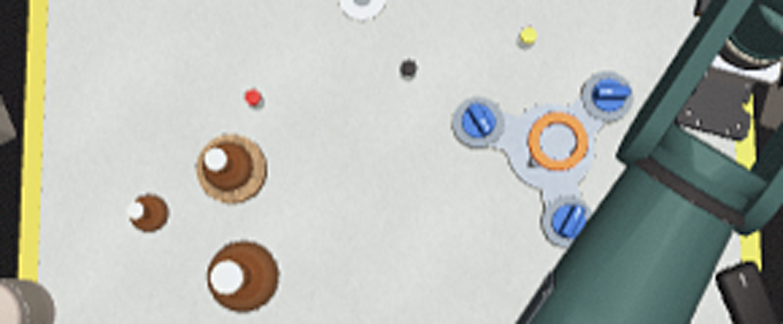

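```bash
python3 - <<'E'
from fit import *
a=cv2.imread("pics/w9.png"); p=np.load("w9p.npy",allow_pickle=True).item()
x,f=fit(a,p,[.561,-.212,.194,-.5,.53,-1.55],(0,200,150,370)); print(np.round(x,4),f); report(x)
cv2.imwrite("pics/w9c.png",cv2.resize(a[0:180,150:360],None,fx=3.3,fy=3.3,interpolation=cv2.INTER_CUBIC))
E
```

```text
[ 0.56   -0.2124  0.1933 -0.4481  0.6566 -1.5327] 0.34967389456828357
bolt 1 [ 0.4618 -0.2316] bar deg -25.7
bolt 2 [ 0.5924 -0.1178] bar deg 37.6
bolt 3 [ 0.6257 -0.2878] bar deg -87.8
```

View pics/w9c.png

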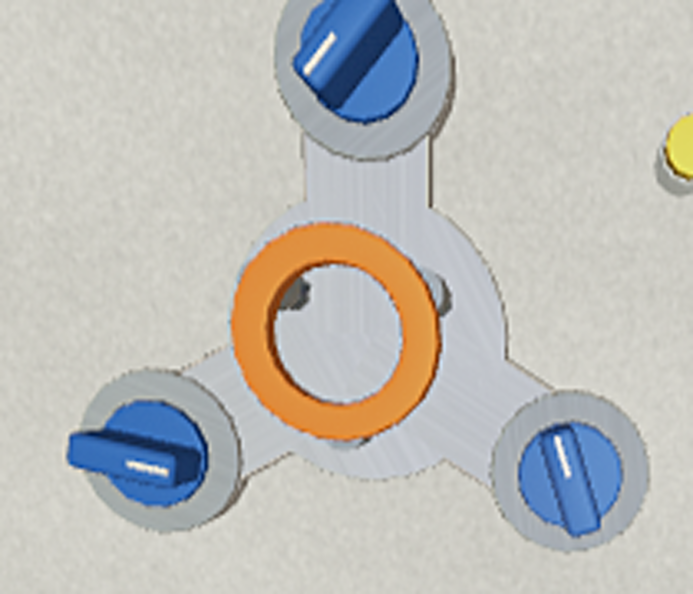

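Call:
{"name": "arm_command", "arguments": {
  "series": "0 -0.028 0 -0.0195 -0.006 0.0385 0.06; 0 -0.028 0 -0.0185 -0.004 0.039 0.06; 0 -0.028 0 -0.0175 -0.002 0.0395 0.06; 0 -0.028 0 -0.016 -0.002 0.04 0.06; 0 -0.028 0 -0.015 -0.002 0.0405 0.06; 0 -0.028 0 -0.014 -0.002 0.041 0.06; 0 -0.028 0 -0.013 -0.002 0.041 0.06; 0 -0.028 0 -0.012 -0.002 0.0415 0.06; 0 -0.028 0 -0.0105 -0.002 0.042 0.06; 0 -0.028 0 -0.009 -0.002 0.042 0.06; 0 0 0 0 0 0 0.06"
}}

```text
time: 18.45
tool_pos: [0.5096, 0.1247, 0.2479]
ee_rot: [-1.552, 0.067, 0.025]
wrist_force: [0.3, -0.7, -1.3]
width: 0.0601
```

```bash
python3 - <<'E'
from fit import *
st(); p=robot.camera_params("wrist"); a=robot.snapshot("wrist"); cv2.imwrite("pics/w10.png",a); np.save("w10p.npy",p,allow_pickle=True)
for s in spot("wrist","flask"): print(s)
for s in spot("wrist","rest"): print(s)
E
```

```text
t 18.45 tcp [0.5096 0.1247 0.2479] rpy [-1.552  0.067  0.025] q [0.12 0.07 1.3  0.03 1.83 0.1 ] F [ 0.3 -0.7 -1.3] T [-0.1   0.04 -0.  ] w 0.0601
(0.96, array([0.4071, 0.1833, 0.0904]), array([240., 132.]))
(0.69, array([0.5307, 0.199 , 0.0695]), array([350., 120.]))
(0.62, array([0.4774, 0.302 , 0.0494]), array([307.,  26.]))
(0.63, array([0.5308, 0.2022, 0.0233]), array([349., 116.]))
```

View pics/w10.png

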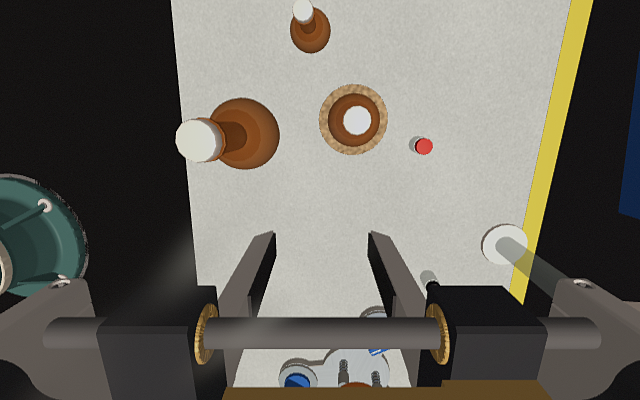

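```bash
python3 - <<'E'
from fit import *
a=cv2.imread("pics/w10.png"); p=np.load("w10p.npy",allow_pickle=True).item()
cv2.imwrite("pics/w10c.png",cv2.resize(a[60:180,290:450],None,fx=4,fy=4,interpolation=cv2.INTER_CUBIC))
hsv=cv2.cvtColor(a,cv2.COLOR_BGR2HSV)
m=cv2.inRange(hsv,(0,0,190),(180,40,255)); w=np.zeros_like(m); w[95:145,335:380]=m[95:145,335:380]
# restrict to inside flask
n,l,s,c=cv2.connectedComponentsWithStats(w)
for i in range(1,n): print(s[i],c[i],back("w",c[i],.142,p))
m=cv2.inRange(hsv,(8,40,60),(30,255,255)); w=np.zeros_like(m); w[70:170,305:400]=m[70:170,305:400]
c=max(cv2.findContours(w,0,1)[0],key=cv2.contourArea); e=cv2.fitEllipse(c); print(e,back("w",e[0],.02,p))
b=robot.camera_params("top"); t=cv2.imread("pics/top0.png")
hs=cv2.cvtColor(t,cv2.COLOR_BGR2HSV); m=cv2.inRange(hs,(0,0,190),(180,40,255)); w=np.zeros_like(m); w[200:220,250:272]=m[200:220,250:272]
n,l,s,c=cv2.connectedComponentsWithStats(w)
for i in range(1,n): print("top",s[i],c[i],back("top",c[i],.142,b))
sc=robot.camera_params("scene"); print(proj("top",[.535,.195,.142]),proj("scene",[.535,.195,.142]),proj("scene",[.535,.195,.048]))
plan([.535,.195,.2],0,.06)
E
```

```text
[344 106  27  29 596] [356.85402685 119.76677852] [0.53364462 0.2038237  0.142     ]
[378 143   2   2   4] [378.5 143.5] [0.55506222 0.18286224 0.142     ]
((352.8016052246094, 119.03156280517578), (67.59158325195312, 70.4646987915039), 23.050643920898438) [0.53408888 0.20503401 0.02      ]
top [250 200  11  20  92] [252.41304348 207.44565217] [0.53613332 0.22340611 0.142     ]
top [270 200   2   1   2] [270.5 200. ] [0.55968674 0.16594925 0.142     ]
top [256 205   8   8  51] [259.43137255 208.47058824] [0.53270119 0.200945   0.142     ]
[261.30516786 207.74121219] [389.9558423  170.41575005] [386.63096806 196.83701422]
need 3 rows; dist [ 0.0238  0.0754 -0.048 ] rot [-0.015  0.017 -0.067]
-0.005 0.006 -0.022 0.0094 0.0158 0.0247 0.06; -0.005 0.006 -0.022 0.0089 0.0159 0.0249 0.06; -0.005 0.006 -0.022 0.0084 0.0159 0.025 0.06
```

View pics/w10c.png

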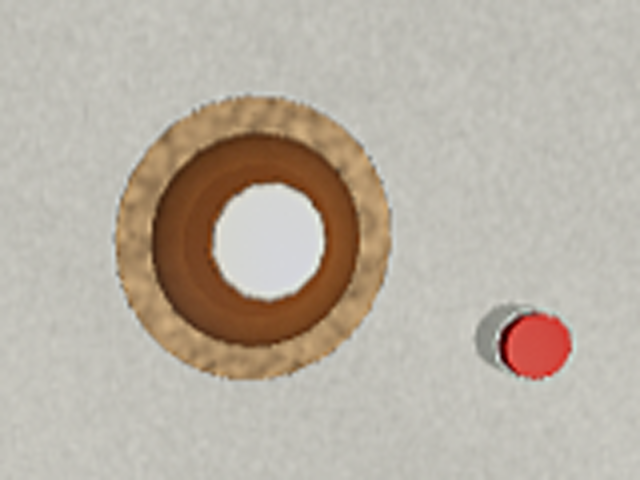

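Call:
{"name": "arm_command", "arguments": {
  "series": "-0.005 0.006 -0.022 0.009 0.018 0.026 0.06; -0.005 0.006 -0.022 0.008 0.018 0.027 0.06; -0.005 0.006 -0.022 0.007 0.02 0.027 0.06; 0 0 0 0 0 0 0.06"
}}

```text
time: 19.0
tool_pos: [0.5344, 0.1952, 0.186]
ee_rot: [-1.575, 0.002, -0.014]
wrist_force: [0.3, 0.0, -1.1]
width: 0.0603
```

```bash
python3 - <<'E'
from fit import *
st(); p=robot.camera_params("wrist"); a=robot.snapshot("wrist"); cv2.imwrite("pics/w11.png",a)
plan([.534,.203,.087],0,.06)
E
```

```text
t 19.0 tcp [0.5344 0.1952 0.186 ] rpy [-1.575  0.002 -0.014] q [ 0.25  0.14  1.35 -0.    1.65  0.27] F [ 0.3  0.  -1.1] T [-0.09  0.09 -0.02] w 0.0603
need 3 rows; dist [-0.0012  0.0093 -0.1007] rot [ 0.005 -0.015 -0.   ]
0.002 -0.005 -0 -0.0004 0.0335 0.0032 0.06; 0.002 -0.005 -0 -0.0004 0.0335 0.0032 0.06; 0.002 -0.005 -0 -0.0004 0.0336 0.0031 0.06
```

View pics/w11.png

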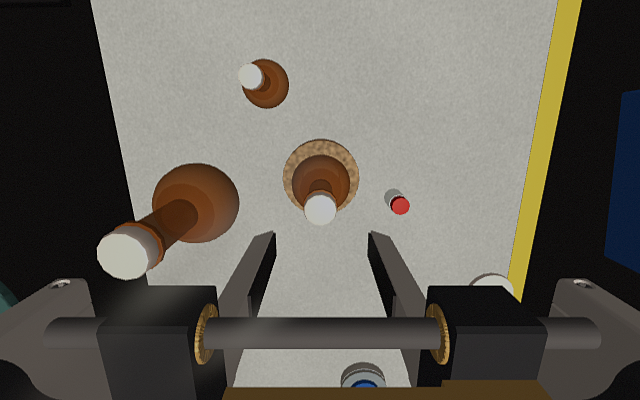

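Call:
{"name": "arm_command", "arguments": {
  "series": "0.002 -0.005 0 -0.0005 0.034 0.003 0.06; 0.002 -0.005 0 -0.0005 0.034 0.004 0.06; 0.002 -0.005 0 -0.0005 0.03 0.003 0.06; 0 0 0 0 0.004 0 0.06; 0 0 0 0 0 0 0.06"
}}

```text
time: 19.55
tool_pos: [0.5394, 0.1944, 0.0877]
ee_rot: [-1.571, -0.008, -0.011]
wrist_force: [0.8, -0.1, 1.7]
width: 0.0599
```

```bash
python3 - <<'E'
from fit import *
st(); p=robot.camera_params("wrist"); a=robot.snapshot("wrist"); cv2.imwrite("pics/w12.png",a)
b=robot.snapshot("scene"); cv2.imwrite("pics/s12.png",cv2.resize(b[60:260,300:520],None,fx=3,fy=3,interpolation=2))
plan([.534,.203,.087],0,.06)
E
```

```text
t 19.55 tcp [0.5394 0.1944 0.0877] rpy [-1.571 -0.008 -0.011] q [ 0.25  0.19  1.5  -0.    1.45  0.26] F [ 0.8 -0.1  1.7] T [-0.02  0.05  0.03] w 0.0599
need 1 rows; dist [-0.0059  0.008  -0.0018] rot [ 0.    -0.011  0.01 ]
0 -0.011 0.01 -0.006 0.0017 0.0079 0.06
```

View pics/w12.png

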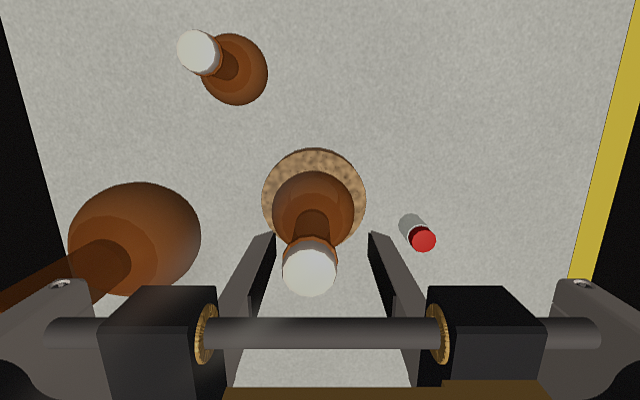

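View pics/s12.png

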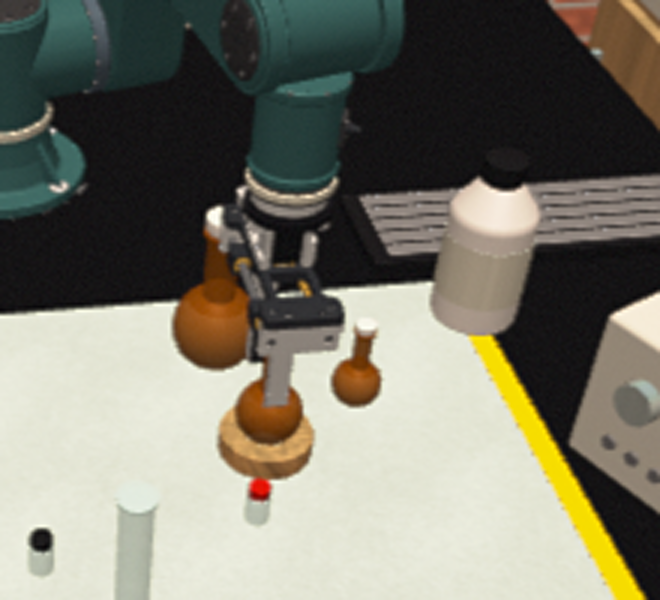

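```bash
python3 - <<'E'
from fit import *
p=np.load("w10p.npy",allow_pickle=True).item()
for z in (.15,.16,.17,.18,.19): print(z,back("w",(200,140),z,p))
for z in (.04,.05): print(z,back("w",(246,133),z,p))
b=robot.camera_params("top")
for z in (.15,.17,.19): print("top",z,back("top",(262,253),z,b))
s=robot.camera_params("scene")
for z in (.15,.17,.19): print("sc",z,back("scene",(375,133),z,s))
E
```

```text
0.15 [0.38668586 0.18157996 0.15      ]
0.16 [0.39146874 0.18234334 0.16      ]
0.17 [0.39625161 0.18310672 0.17      ]
0.18 [0.40103448 0.1838701  0.18      ]
0.19 [0.40581736 0.18463348 0.19      ]
0.04 [0.39630063 0.18396039 0.04      ]
0.05 [0.3994827  0.18444651 0.05      ]
top 0.15 [0.39218724 0.18936872 0.15      ]
top 0.17 [0.39238535 0.18607409 0.17      ]
top 0.19 [0.39258346 0.18277946 0.19      ]
sc 0.15 [0.36468211 0.19102434 0.15      ]
sc 0.17 [0.39418133 0.18290547 0.17      ]
sc 0.19 [0.42368055 0.17478661 0.19      ]
```

Call:
{"name": "arm_command", "arguments": {
  "series": "0 -0.011 0.01 -0.006 0.001 0.009 0.06; 0 0 0 0 0 0 0.06"
}}

```text
time: 19.85
tool_pos: [0.5359, 0.2045, 0.0915]
ee_rot: [-1.569, -0.005, -0.001]
wrist_force: [0.5, 0.3, -0.1]
width: 0.0602
```

```bash
python3 - <<'E'
from fit import *
st(); p=robot.camera_params("wrist"); a=robot.snapshot("wrist"); cv2.imwrite("pics/w13.png",a)
plan([.534,.203,.087],0,.06)
E
```

```text
t 19.85 tcp [0.5359 0.2045 0.0915] rpy [-1.569e+00 -5.000e-03 -1.000e-03] q [0.27 0.18 1.49 0.   1.46 0.27] F [ 0.5  0.3 -0.1] T [-0.04  0.04  0.04] w 0.0602
need 1 rows; dist [-0.0025 -0.0011 -0.0049] rot [-0.001 -0.001  0.006]
-0.001 -0.001 0.006 -0.0025 0.0049 -0.0011 0.06
```

View pics/w13.png

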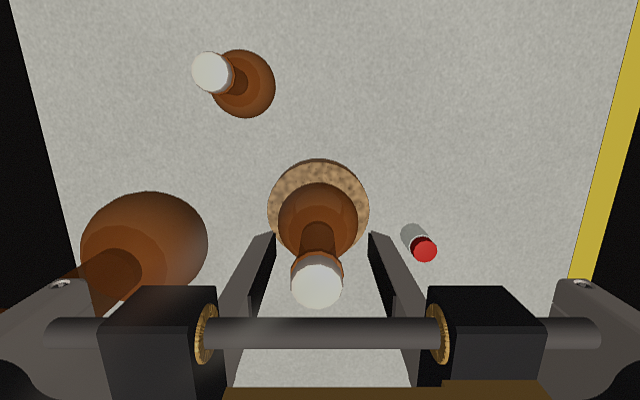

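Call:
{"name": "arm_command", "arguments": {
  "series": "-0.001 -0.001 0.006 -0.0025 0.006 -0.001 0.055; 0 0 0 0 0 0 0.04; 0 0 0 0 0 0 0.03; 0 0 0 0 0 0 0.015; 0 0 0 0 0 0 0.015; 0 0 0 0 0 0 0.015"
}}

```text
time: 20.5
tool_pos: [0.5344, 0.2037, 0.0872]
ee_rot: [-1.57, -0.002, 0.001]
wrist_force: [-0.1, 0.0, -0.5]
width: 0.0274
```

```bash
python3 - <<'E'
from fit import *
st()
E
```

```text
t 20.5 tcp [0.5344 0.2037 0.0872] rpy [-1.57e+00 -2.00e-03  1.00e-03] q [0.27 0.19 1.5  0.   1.46 0.26] F [-0.1  0.  -0.5] T [-0.04  0.   -0.03] w 0.0274
```

Call:
{"name": "arm_command", "arguments": {
  "series": "0 0 0 0 0 0 0.015; 0 0 0 0 0 0 0.015"
}}

```text
time: 20.7
tool_pos: [0.5344, 0.2037, 0.0872]
ee_rot: [-1.57, -0.002, 0.001]
wrist_force: [-0.3, -0.3, 0.4]
width: 0.0274
```

```bash
python3 - <<'E'
from fit import *
st();b=robot.snapshot("scene"); cv2.imwrite("pics/s14.png",cv2.resize(b[120:220,340:450],None,fx=6,fy=6,interpolation=2))
E
```

```text
t 20.7 tcp [0.5344 0.2037 0.0872] rpy [-1.57e+00 -2.00e-03  1.00e-03] q [0.26 0.19 1.5  0.   1.46 0.26] F [-0.3 -0.3  0.4] T [-0.05  0.08  0.03] w 0.0274
```

View pics/s14.png

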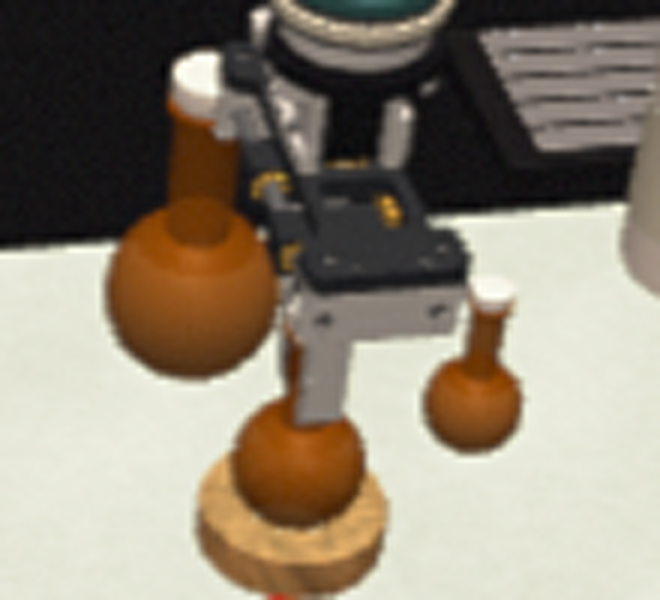

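Call:
{"name": "arm_command", "arguments": {
  "series": "0 0 0 0 0 0 0.034; 0 0 0 0 0 0 0.034; 0 0 0 0 -0.009 0 0.034; 0 0 0 0 0 0 0.034; 0 0 0 0 0 0 0.015; 0 0 0 0 0 0 0.015; 0 0 0 0 0 0 0.015; 0 0 0 0 0 0 0.015"
}}

```text
time: 21.55
tool_pos: [0.5345, 0.2036, 0.0969]
ee_rot: [-1.57, -0.002, 0.001]
wrist_force: [0.4, -0.5, 0.0]
width: 0.0274
```

```bash
python3 - <<'E'
from fit import *
st()
E
```

```text
t 21.55 tcp [0.5345 0.2036 0.0969] rpy [-1.57e+00 -2.00e-03  1.00e-03] q [ 0.26  0.18  1.49 -0.    1.47  0.26] F [ 0.4 -0.5  0. ] T [-0.07  0.04  0.  ] w 0.0274
```

```bash
python3 - <<'E'
from fit import *
a=robot.snapshot("wrist"); cv2.imwrite("pics/w15.png",cv2.resize(a[150:400,200:450],None,fx=2.4,fy=2.4,interpolation=2))
E
```

```text
(no output)
```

View pics/w15.png

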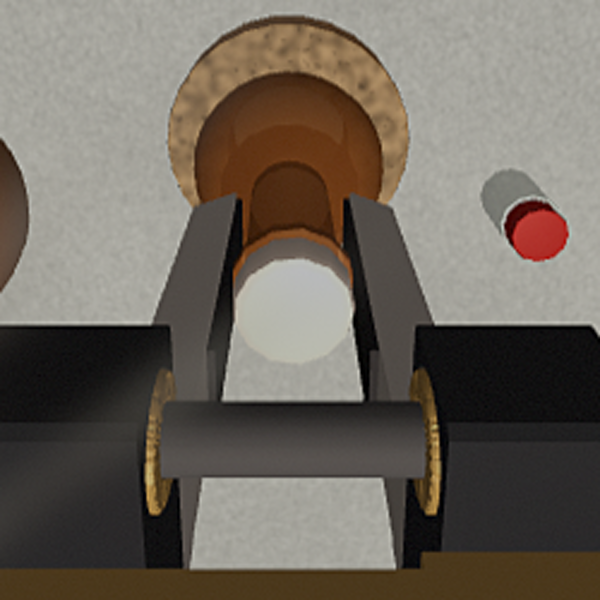

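```bash
python3 - <<'E'
from fit import *
p=np.load("w10p.npy",allow_pickle=True).item(); q=robot.camera_params("wrist")
for z in (.13,.135,.14,.145,.15): print(z,back("w",(356.85,119.8),z,p)[:2],back("w",(200+293/2.4,150+310/2.4),z,q)[:2],back("top",(259.4,208.5),z)[:2],back("scene",(180+617/2.9,120+148/2.9),z)[:2])
for P in ([.534,.2035,.142],[.534,.2035,.048]): print(proj("wrist",P))
E
```

```text
0.13 [0.53421384 0.20383323] [0.53510592 0.19703635] [0.53389976 0.20312446] [0.52371985 0.20678458]
0.135 [0.53397582 0.20381688] [0.53507366 0.20002872] [0.53336136 0.20225746] [0.52991752 0.20470715]
0.14 [0.5337378  0.20380054] [0.5350414  0.20302108] [0.53282295 0.20139046] [0.53611518 0.20262973]
0.145 [0.53349978 0.2037842 ] [0.53500913 0.20601344] [0.53228455 0.20052346] [0.54231285 0.2005523 ]
0.15 [0.53326176 0.20376785] [0.53497687 0.20900581] [0.53174615 0.19965647] [0.54851052 0.19847488]
[320.06549217 280.41596342]
[320.21207408 218.6081418 ]
```

Call:
{"name": "arm_command", "arguments": {
  "series": "0 0 0 0 0 0 0.036; 0 0 0 0 0 0 0.036; 0 0 0 0 0.014 0 0.036; 0 0 0 0 0 0 0.036"
}}

```text
time: 22.0
tool_pos: [0.5345, 0.2036, 0.0818]
ee_rot: [-1.57, -0.003, 0.001]
wrist_force: [0.4, -0.4, -1.2]
width: 0.0358
```

```bash
python3 - <<'E'
from fit import *
st()
E
```

```text
t 22.0 tcp [0.5345 0.2036 0.0818] rpy [-1.57e+00 -3.00e-03  1.00e-03] q [ 0.26  0.19  1.5  -0.    1.45  0.26] F [ 0.4 -0.4 -1.2] T [-0.06  0.1   0.02] w 0.0358
```

Call:
{"name": "arm_command", "arguments": {
  "series": "0 0 0 0 0 0 0.015; 0 0 0 0 0 0 0.015; 0 0 0 0 0 0 0.015; 0 0 0 0 0 0 0.015"
}}

```text
time: 22.4
tool_pos: [0.534, 0.2035, 0.0809]
ee_rot: [-1.57, -0.001, 0.001]
wrist_force: [0.2, 0.5, -1.0]
width: 0.0273
```

```bash
python3 - <<'E'
from fit import *
st();a=robot.snapshot("wrist"); cv2.imwrite("pics/w16.png",cv2.resize(a[150:400,200:450],None,fx=2.4,fy=2.4,interpolation=2))
E
```

```text
t 22.4 tcp [0.534  0.2035 0.0809] rpy [-1.57e+00 -1.00e-03  1.00e-03] q [0.26 0.19 1.51 0.   1.45 0.26] F [ 0.2  0.5 -1. ] T [-0.05  0.08  0.01] w 0.0273
```

View pics/w16.png

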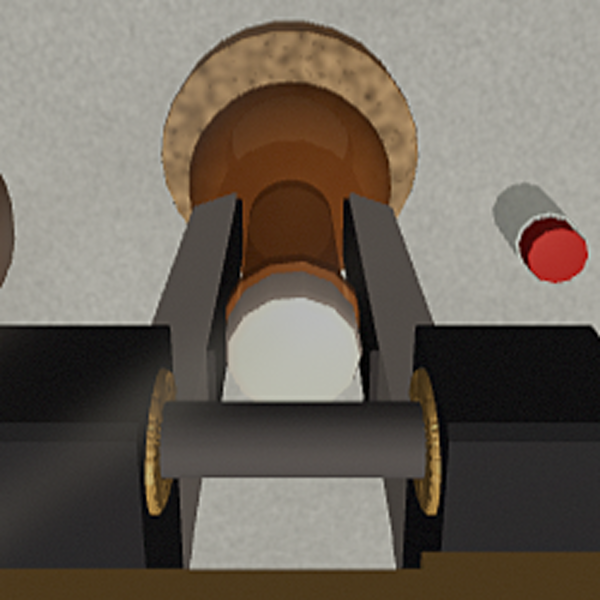

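Call:
{"name": "arm_command", "arguments": {
  "series": "0 0 0 0 -0.015 0 0.015; 0 0 0 0 -0.02 0 0.015; 0 0 0 0 -0.03 0 0.015; 0 0 0 0 -0.03 0 0.015; 0 0 0 0 -0.03 0 0.015; 0 0 0 0 0 0 0.015"
}}

```text
time: 23.05
tool_pos: [0.5331, 0.2033, 0.2133]
ee_rot: [-1.571, 0.0, 0.001]
wrist_force: [0.2, 0.6, -0.1]
width: 0.0273
```

```bash
python3 - <<'E'
from fit import *
st();a=robot.snapshot("wrist"); cv2.imwrite("pics/w17.png",a)
b=robot.snapshot("scene"); cv2.imwrite("pics/s17.png",cv2.resize(b[80:260,320:500],None,fx=3.3,fy=3.3,interpolation=2))
E
```

```text
t 23.05 tcp [0.5331 0.2033 0.2133] rpy [-1.571e+00  0.000e+00  1.000e-03] q [0.26 0.13 1.31 0.   1.7  0.26] F [ 0.2  0.6 -0.1] T [-0.05  0.04 -0.03] w 0.0273
```

View pics/w17.png

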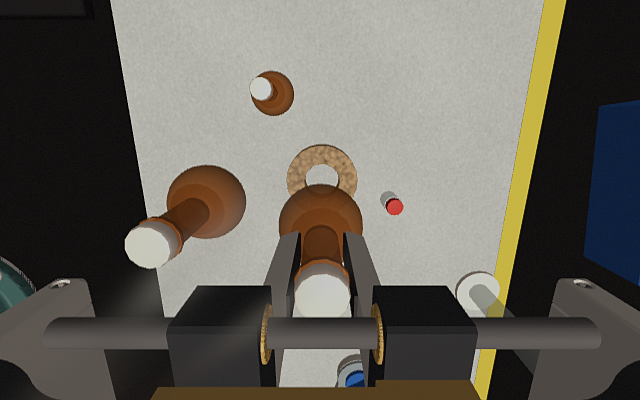

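View pics/s17.png

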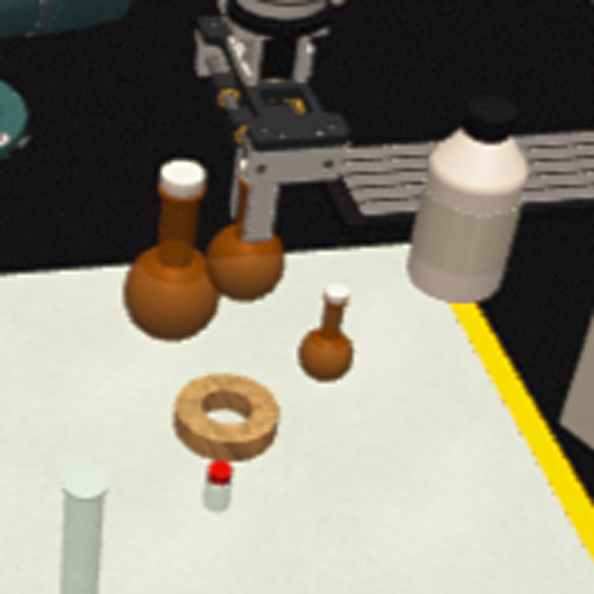

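```bash
python3 - <<'E'
from fit import *
plan([.555,-.16,.21],0,.015)
E
```

```text
need 9 rows; dist [ 0.0241 -0.3626  0.0022] rot [ 0.002  0.001 -0.009]
0 0 -0.001 0.0026 -0.0002 -0.0403 0.015; 0 0 -0.001 0.0026 -0.0002 -0.0403 0.015; 0 0 -0.001 0.0026 -0.0002 -0.0403 0.015; 0 0 -0.001 0.0026 -0.0002 -0.0403 0.015; 0 0 -0.001 0.0026 -0.0002 -0.0403 0.015; 0 0 -0.001 0.0027 -0.0002 -0.0403 0.015; 0 0 -0.001 0.0027 -0.0002 -0.0403 0.015; 0 0 -0.001 0.0027 -0.0002 -0.0403 0.015; 0 0 -0.001 0.0027 -0.0002 -0.0403 0.015
```

Ease in and out to keep inertial loads low.

Call:
{"name": "arm_command", "arguments": {
  "series": "0 0 0 0.001 0 -0.02 0.015; 0 0 0 0.0025 0 -0.035 0.015; 0 0 0 0.0025 0 -0.04 0.015; 0 0 0 0.0025 0 -0.04 0.015; 0 0 0 0.0025 0 -0.04 0.015; 0 0 0 0.0025 0 -0.04 0.015; 0 0 0 0.003 0 -0.04 0.015; 0 0 0 0.003 0 -0.04 0.015; 0 0 0 0.003 0 -0.03 0.015; 0 0 0 0.002 0 -0.015 0.015; 0 0 0 0 0 0 0.015"
}}

```text
time: 24.25
tool_pos: [0.5438, -0.1467, 0.1759]
ee_rot: [-1.565, 0.058, 0.006]
wrist_force: [-0.1, 0.5, -1.0]
width: 0.0273
```

```bash
python3 - <<'E'
from fit import *
st();p=robot.camera_params("wrist"); a=robot.snapshot("wrist"); cv2.imwrite("pics/w18.png",a); np.save("w18p.npy",p,allow_pickle=True)
plan([.560,-.212,.2],0,.015)
E
```

```text
t 24.25 tcp [ 0.5438 -0.1467  0.1759] rpy [-1.565  0.058  0.006] q [-0.35  0.17  1.34 -0.02  1.69 -0.36] F [-0.1  0.5 -1. ] T [-0.03  0.01 -0.03] w 0.0273
need 2 rows; dist [ 0.0164 -0.0665  0.0243] rot [-0.006  0.007 -0.059]
-0.003 0.004 -0.03 0.0072 -0.0128 -0.0332 0.015; -0.003 0.004 -0.03 0.0077 -0.0125 -0.0332 0.015
```

View pics/w18.png

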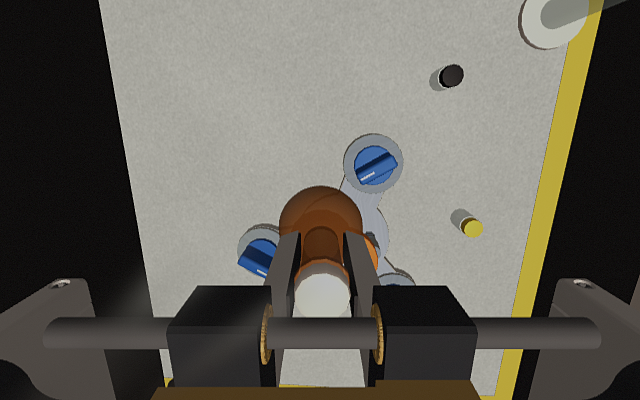

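Call:
{"name": "arm_command", "arguments": {
  "series": "-0.002 0.002 -0.02 0.004 -0.015 -0.015 0.015; -0.002 0.002 -0.02 0.004 -0.01 -0.02 0.015; -0.002 0.002 -0.02 0.004 -0.005 -0.02 0.015; 0 0 0 0.003 0 -0.01 0.015; 0 0 0 0 0 0 0.015"
}}

```text
time: 24.8
tool_pos: [0.5627, -0.2074, 0.2089]
ee_rot: [-1.57, -0.007, 0.011]
wrist_force: [0.2, 0.6, -1.7]
width: 0.0277
```

```bash
python3 - <<'E'
from fit import *
st();
plan([.560,-.212,.18],0,.015)
E
```

```text
t 24.8 tcp [ 0.5627 -0.2074  0.2089] rpy [-1.57  -0.007  0.011] q [-0.45  0.19  1.25  0.    1.7  -0.46] F [ 0.2  0.6 -1.7] T [-0.07  0.07  0.04] w 0.0277
need 1 rows; dist [-0.0027 -0.0046 -0.0289] rot [-0.     0.011  0.007]
-0 0.011 0.007 -0.0029 0.0289 -0.0046 0.015
```

Call:
{"name": "arm_command", "arguments": {
  "series": "0 0.005 0.004 -0.0015 0.02 -0.0025 0.015; 0 0.005 0.003 -0.001 0.02 -0.002 0.015; 0 0 0 0 0.01 0 0.015; 0 0 0 0 0 0 0.015"
}}

```text
time: 25.2
tool_pos: [0.5619, -0.2082, 0.1597]
ee_rot: [-1.569, -0.003, 0.006]
wrist_force: [0.4, -0.7, -1.2]
width: 0.0272
```

```bash
python3 - <<'E'
from fit import *
st();a=robot.snapshot("wrist"); cv2.imwrite("pics/w19.png",a)
b=robot.snapshot("scene"); cv2.imwrite("pics/s19.png",cv2.resize(b[120:290,170:340],None,fx=3.5,fy=3.5,interpolation=2))
b=robot.snapshot("top"); cv2.imwrite("pics/t19.png",cv2.resize(b[150:260,320:460],None,fx=4,fy=4,interpolation=2))
plan([.560,-.212,.145],0,.015)
E
```

```text
t 25.2 tcp [ 0.5619 -0.2082  0.1597] rpy [-1.569 -0.003  0.006] q [-0.45  0.21  1.32  0.    1.61 -0.46] F [ 0.4 -0.7 -1.2] T [-0.03  0.02 -0.  ] w 0.0272
need 1 rows; dist [-0.0031 -0.0028 -0.0173] rot [0.001 0.005 0.007]
0.001 0.005 0.007 -0.0032 0.0173 -0.0028 0.015
```

View pics/w19.png

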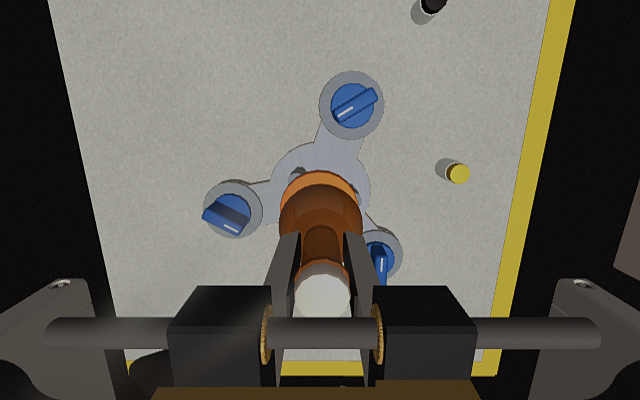

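View pics/s19.png

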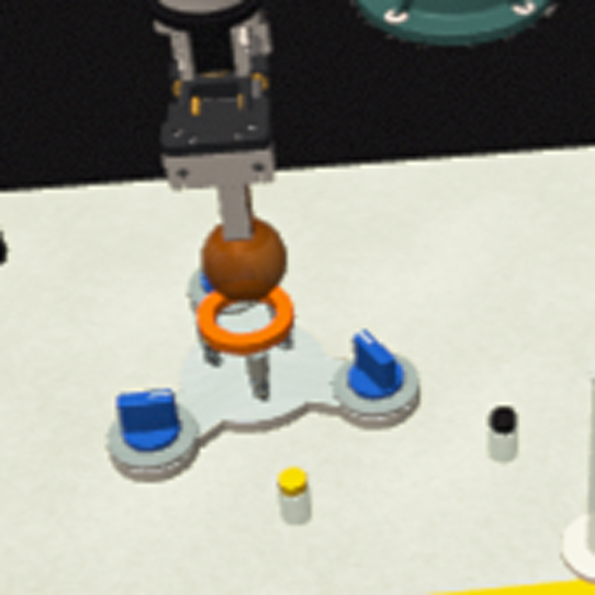

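View pics/t19.png

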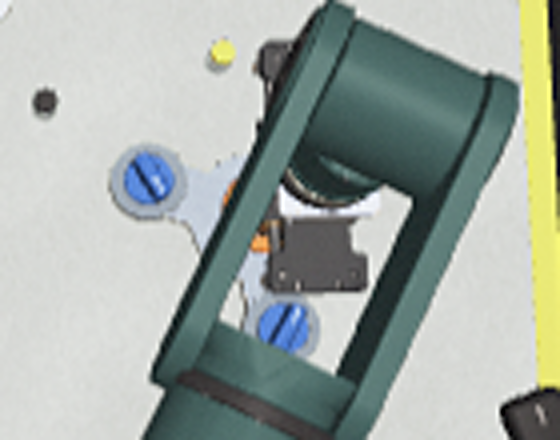

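Call:
{"name": "arm_command", "arguments": {
  "series": "0.001 0.003 0.004 -0.002 0.008 -0.003 0.015; 0 0 0.003 -0.001 0.006 -0.002 0.015; 0 0 0 0 0 0 0.015"
}}

```text
time: 25.65
tool_pos: [0.5612, -0.2148, 0.1499]
ee_rot: [-1.573, -0.003, 0.003]
wrist_force: [-0.8, 0.4, -1.4]
width: 0.0275
```

```bash
python3 - <<'E'
from fit import *
st()
plan([.560,-.212,.133],0,.015)
E
```

```text
t 25.65 tcp [ 0.5612 -0.2148  0.1499] rpy [-1.573 -0.003  0.003] q [-0.46  0.21  1.34 -0.    1.59 -0.46] F [-0.8  0.4 -1.4] T [-0.03  0.03  0.05] w 0.0275
need 1 rows; dist [-0.0012  0.0028 -0.0169] rot [0.002 0.003 0.003]
0.002 0.003 0.003 -0.0012 0.0169 0.0029 0.015
```

Call:
{"name": "arm_command", "arguments": {
  "series": "0.001 0.002 0.002 -0.001 0.01 0.0015 0.015; 0 0 0 0 0.005 0.0005 0.015; 0 0 0 0 0 0 0.015"
}}

```text
time: 25.95
tool_pos: [0.56, -0.213, 0.1336]
ee_rot: [-1.571, -0.001, -0.0]
wrist_force: [-0.6, -0.2, -1.2]
width: 0.0274
```

```bash
python3 - <<'E'
from fit import *
st()
a=robot.snapshot("wrist"); cv2.imwrite("pics/w20.png",cv2.resize(a[100:350,200:450],None,fx=2.4,fy=2.4,interpolation=2))
b=robot.snapshot("scene"); cv2.imwrite("pics/s20.png",cv2.resize(b[150:260,190:300],None,fx=5.4,fy=5.4,interpolation=2))
plan([.560,-.212,.128],0,.015)
E
```

```text
t 25.95 tcp [ 0.56   -0.213   0.1336] rpy [-1.571e+00 -1.000e-03 -0.000e+00] q [-0.46  0.22  1.36 -0.    1.56 -0.46] F [-0.6 -0.2 -1.2] T [-0.11  0.09  0.02] w 0.0274
need 1 rows; dist [-0.0003  0.0011 -0.0062] rot [0.001 0.    0.002]
0.001 0 0.002 -0.0003 0.0062 0.0011 0.015
```

View pics/w20.png

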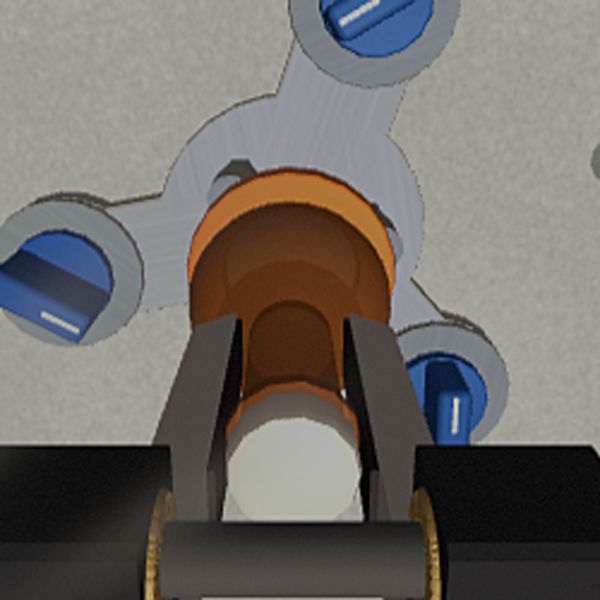

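View pics/s20.png

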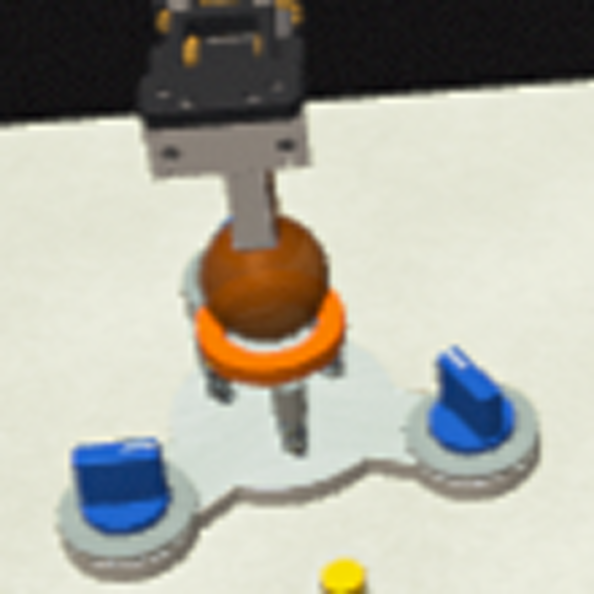

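Call:
{"name": "arm_command", "arguments": {
  "series": "0 0 0 0 0.005 0.001 0.015; 0 0 0 0 0.004 0 0.015; 0 0 0 0 0.004 0 0.015"
}}

```text
time: 26.35
tool_pos: [0.5613, -0.2132, 0.1239]
ee_rot: [-1.575, -0.005, -0.0]
wrist_force: [-1.6, -0.6, 4.9]
width: 0.0274
```

```bash
python3 - <<'E'
from fit import *
st()
E
```

```text
t 26.35 tcp [ 0.5613 -0.2132  0.1239] rpy [-1.575 -0.005 -0.   ] q [-0.46  0.22  1.38 -0.    1.53 -0.46] F [-1.6 -0.6  4.9] T [-0.15  0.48  0.02] w 0.0274
```

Call:
{"name": "arm_command", "arguments": {
  "series": "0 0 0 0 0.006 0 0.015; 0 0 0 0 0.006 0 0.015; 0 0 0 0 0.005 0 0.015"
}}

```text
time: 26.65
tool_pos: [0.5617, -0.2146, 0.1117]
ee_rot: [-1.579, -0.009, -0.0]
wrist_force: [-4.1, 0.9, 8.7]
width: 0.0274
```

```bash
python3 - <<'E'
from fit import *
st()
a=robot.snapshot("wrist"); cv2.imwrite("pics/w21.png",cv2.resize(a[100:350,200:450],None,fx=2.4,fy=2.4,interpolation=2))
b=robot.snapshot("scene"); cv2.imwrite("pics/s21.png",cv2.resize(b[150:260,190:300],None,fx=5.4,fy=5.4,interpolation=2))
E
```

```text
t 26.65 tcp [ 0.5617 -0.2146  0.1117] rpy [-1.579 -0.009 -0.   ] q [-0.46  0.23  1.4  -0.    1.5  -0.46] F [-4.1  0.9  8.7] T [ 0.06  0.83 -0.  ] w 0.0274
```

View pics/w21.png

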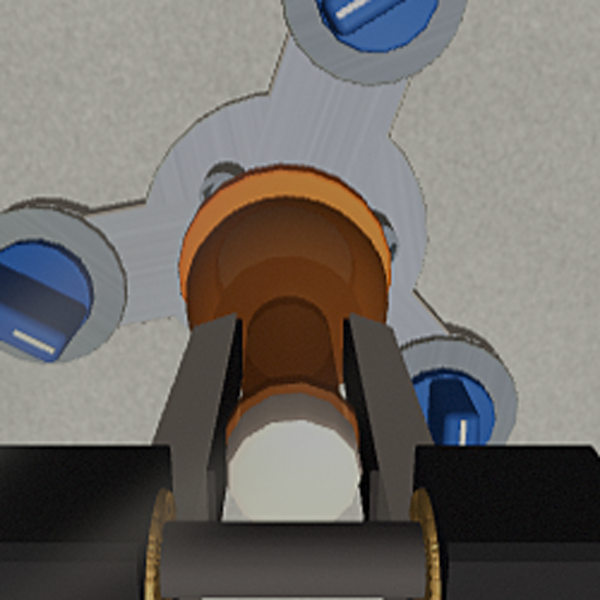

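View pics/s21.png

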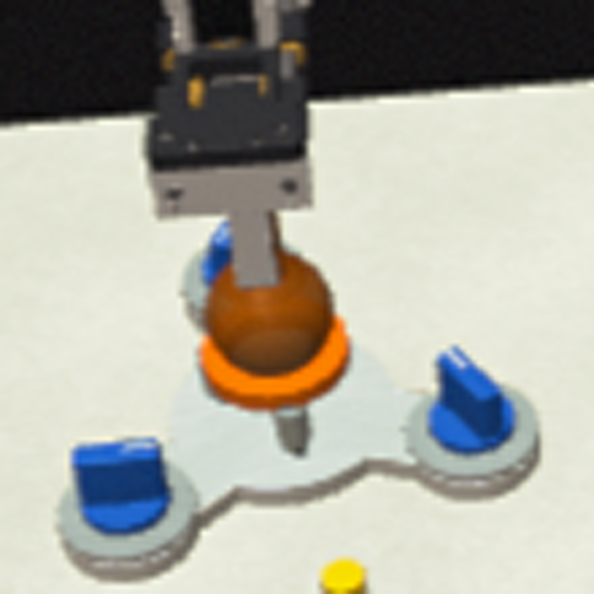

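Call:
{"name": "arm_command", "arguments": {
  "series": "0.004 0 0.004 -0.0015 0.004 0.001 0.015; 0.003 0 0.003 -0.001 0.004 0.001 0.015"
}}

```text
time: 26.95
tool_pos: [0.5613, -0.2143, 0.1101]
ee_rot: [-1.578, -0.01, -0.001]
wrist_force: [-3.6, -0.3, 14.3]
width: 0.0273
```

```bash
python3 - <<'E'
from fit import *
st()
E
```

```text
t 26.95 tcp [ 0.5613 -0.2143  0.1101] rpy [-1.578e+00 -1.000e-02 -1.000e-03] q [-0.46  0.23  1.4  -0.    1.5  -0.46] F [-3.6 -0.3 14.3] T [-0.04  0.79 -0.01] w 0.0273
```

Call:
{"name": "arm_command", "arguments": {
  "series": "0.004 0 0.006 -0.001 0.007 0.001 0.015; 0.004 0 0.006 -0.001 0.008 0.001 0.015; 0 0 0 0 0.008 0 0.015"
}}

```text
time: 27.25
tool_pos: [0.5644, -0.2171, 0.1098]
ee_rot: [-1.585, -0.019, -0.001]
wrist_force: [-9.8, 3.5, 25.7]
width: 0.0272
```

```bash
python3 - <<'E'
from fit import *
st()
E
```

```text
t 27.25 tcp [ 0.5644 -0.2171  0.1098] rpy [-1.585e+00 -1.900e-02 -1.000e-03] q [-0.46  0.23  1.4  -0.    1.49 -0.46] F [-9.8  3.5 25.7] T [0.67 2.17 0.03] w 0.0272
```

Call:
{"name": "arm_command", "arguments": {
  "series": "0.008 0 0.012 -0.003 0.004 0.003 0.015; 0.004 0 0.006 -0.002 0.005 0.002 0.015"
}}

```text
time: 27.45
tool_pos: [0.5628, -0.2145, 0.1101]
ee_rot: [-1.58, -0.014, -0.001]
wrist_force: [-1.4, -0.8, 10.4]
width: 0.0273
```

```bash
python3 - <<'E'
from fit import *
st()
a=robot.snapshot("wrist"); cv2.imwrite("pics/w22.png",cv2.resize(a[100:350,200:450],None,fx=2.4,fy=2.4,interpolation=2))
b=robot.snapshot("scene"); cv2.imwrite("pics/s22.png",cv2.resize(b[150:260,190:300],None,fx=5.4,fy=5.4,interpolation=2)); cv2.imwrite("pics/s22f.png",b)
st()
E
```

```text
t 27.45 tcp [ 0.5628 -0.2145  0.1101] rpy [-1.58e+00 -1.40e-02 -1.00e-03] q [-0.46  0.23  1.4  -0.    1.5  -0.46] F [-1.4 -0.8 10.4] T [-0.16  0.35  0.  ] w 0.0273
t 27.55 tcp [ 0.5628 -0.2146  0.11  ] rpy [-1.58e+00 -1.40e-02 -1.00e-03] q [-0.46  0.23  1.4  -0.    1.5  -0.46] F [-2.1 -0.8 11.9] T [-0.13  0.5  -0.04] w 0.0269
```

View pics/s22.png

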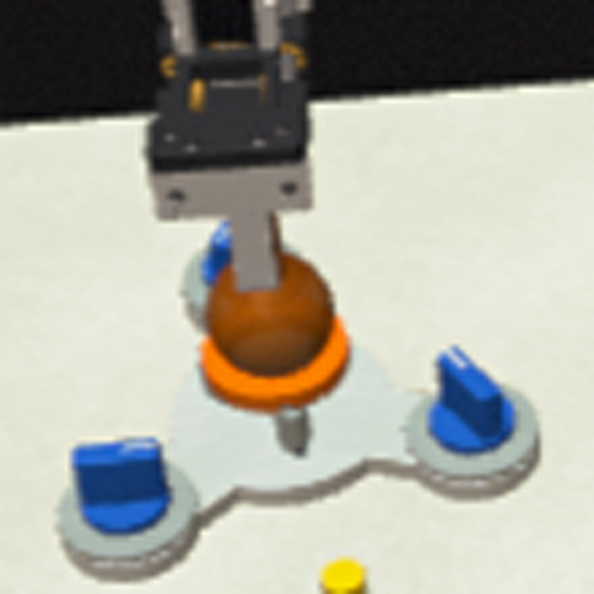

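View pics/s22f.png

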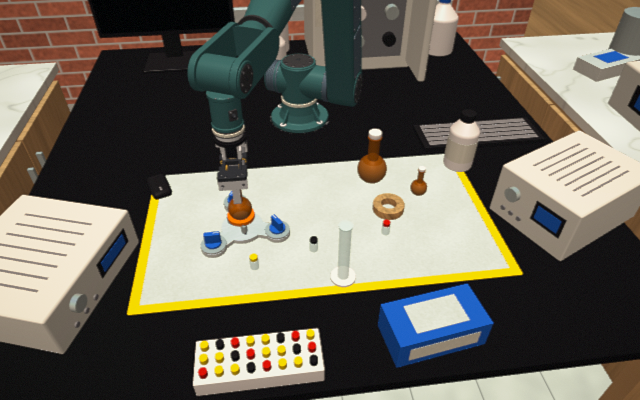

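View pics/w22.png

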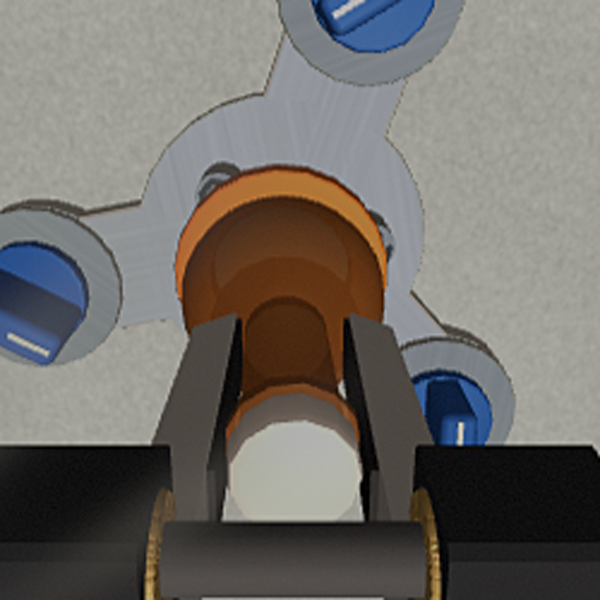

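Call:
{"name": "arm_command", "arguments": {
  "series": "0.004 0 0.006 -0.0015 0.006 0.001 0.015; 0.002 0 0.004 -0.0015 0.006 0.001 0.015"
}}

```text
time: 27.75
tool_pos: [0.5636, -0.2158, 0.1098]
ee_rot: [-1.584, -0.018, -0.001]
wrist_force: [-4.9, 1.5, 18.3]
width: 0.0275
```

```bash
python3 - <<'E'
from fit import *
st()
for i in range(6): robot.snapshot("scene")
st()
b=robot.snapshot("scene")
print([s for s in spot("scene","ring_seat")])
m=masks(b)[1]; m[:150]=0;m[260:]=0;m[:,:190]=0;m[:,300:]=0
ys,xs=np.nonzero(m); print("orange rows",ys.min(),ys.max(),"cols",xs.min(),xs.max())
for d in (0,.012,.018): print(d,"front bottom edge row",max(proj("scene",[.56+.037*np.cos(t),-.2125+.037*np.sin(t),.062-d])[1] for t in np.linspace(0,6.28,60)))
a0=cv2.imread("pics/scene0.png"); m=masks(a0)[1]; m[:150]=0;m[260:]=0;m[:,:190]=0;m[:,300:]=0
ys,xs=np.nonzero(m); print("start rows",ys.min(),ys.max())
E
```

```text
t 27.75 tcp [ 0.5636 -0.2158  0.1098] rpy [-1.584e+00 -1.800e-02 -1.000e-03] q [-0.46  0.23  1.4  -0.    1.49 -0.46] F [-4.9  1.5 18.3] T [0.09 1.19 0.04] w 0.0275
t 28.05 tcp [ 0.5636 -0.2157  0.1098] rpy [-1.584e+00 -1.800e-02 -1.000e-03] q [-0.46  0.23  1.4  -0.    1.49 -0.46] F [-5.6 -0.6 17.8] T [0.07 0.96 0.03] w 0.0275
[(0.55, array([ 0.592 , -0.2124,  0.0554]), array([241., 222.]))]
orange rows 159 225 cols 225 253
0 front bottom edge row 221.34169453849813
0.012 front bottom edge row 224.62337578489326
0.018 front bottom edge row 226.24875924598817
start rows 200 220
```

```bash
python3 - <<'E'
from h import *
robot.close_job(); st()
E
```

```text
the job is handed in; nothing more can be done
the job is handed in; nothing more can be done
```

I turned bolt knobs 1, 2 and 3 clockwise, each to its end stop. I then lifted the middle flask from the cork ring, set it in the orange ring and pressed it down. I handed the job in at about 28 s, still gripping and pressing. No verdict was reported.

**Knobs:** At the end of each turn the wrist torque rose to about 1.1–1.3 N m, against about 0.1 N m while turning freely. The final bar angles, worked out from the grip, agreed to about 1° (44–45° past radial). The camera fits of the bar angles scattered more, at 33–39°, so I relied on the torque.

**Ring:** The ring no longer moved as the push went from about 14 N to 26 N. The tool had gone down about 20 mm from first contact, and the ring's image shift of 5 px matched the expected 18 mm. The final push was about 18 N, steady for 0.3 s, with a side force of about 5 N and a tilt of about 1°.

**Things that were off:**
- The jaws stopped at 27.3 mm instead of the 23 mm neck width at all three heights I tried. The fingers bear on the flask's lip at the top of the neck, not on the neck itself. The lift and the press showed no slip.
- The last scene picture shows everything else where it was at the start.

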